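# Pack up the carver's bench: offcuts boxed, cover snapped shut, tins stacked on it

## Task

Pack up the carving bench: first put every wood offcut lying on the table into the black offcuts box, spread so that they lie below its rim, then press the box's sprung cover down until its catch snaps in and holds it shut without you. Then stack all the closed pencil tins flat on the shut cover in one single square column, one tin on another in any order, centred on the outlined panel and lengthwise along the box's long side; leave the flask, the white bottle and the pencil tray where they are.

Things in the scene. Friction and masses are not known exactly. Their poses are not given: they have to be found in the camera images.
- offcut_box: black plastic offcuts box fixed to the table, open on top: outside 120 (its x) x 170 (its y) x 65 mm high, walls and floor 5 mm. Origin at the centre of its underside, z up. Its cover is hinged along the top of the +x wall; its -x wall carries a small sprung steel catch in the middle, 68 mm out from the origin, 57 mm up
- cover (a joint): angle of the grey cover in rad: 0 = shut flat, about 1.5 = standing up. A spring (under 1 N at the free edge) lifts it open from any angle unless the catch holds it. The tongue hanging 20 mm below the middle of its free edge snaps past the catch in the last 0.05 rad when the edge is pressed down with about 6 N (15 N is fine); it then stays at 0 to 0.01 and carries the tins
- cover_hinge (a point): point on the hinge line, in the middle of its length; hinge line runs along the box's y, at the box's x = +60 mm, 65.5 mm above the table. The cover is a plate 136 long (from hinge to free edge), 170 wide, 6 mm thick, lying above the hinge line when shut. The point turns with the cover
- cover_edge (a point): middle of the free edge of the cover, on its outer (upper when shut) face; when shut it lies 16 mm beyond the box's -x wall
- cover_mid (a point): middle of the outlined panel on the cover's outer (upper when shut) face, where the column stands; when shut it is straight above the box's origin, 71.5 mm above the table. When shut its axes are those of the box (z up)
- tin_slim_a: closed flat metal pencil tin, slim: 110 (its x) x 54 (its y) x 22 mm high, about 140 g; stands loose on the table; origin at the centre of its underside, z up. May be absent
- tin_slim_b: closed flat metal pencil tin, slim: 110 (its x) x 54 (its y) x 22 mm high, about 140 g; stands loose on the table; origin at the centre of its underside, z up. May be absent
- tin_deep_a: closed flat metal pencil tin, deep: 110 (its x) x 54 (its y) x 34 mm high, about 180 g; stands loose on the table; origin at the centre of its underside, z up. May be absent
- tin_deep_b: closed flat metal pencil tin, deep: 110 (its x) x 54 (its y) x 34 mm high, about 180 g; stands loose on the table; origin at the centre of its underside, z up. May be absent
- offcut_block: wood offcut, plain block 46 (its x) x 26 (its y) x 22 mm high, 20 g; origin at the centre of its underside. May be absent
- offcut_step: wood offcut with a step: 50 (its x) x 28 (its y) mm, 13 mm high, its -x end (22 mm long) 26 mm high, 25 g; origin at the centre of its underside. May be absent
- offcut_round: short round dowel end standing on its flat, 32 mm diameter, 26 mm high, 20 g; origin at the centre of its underside. May be absent
- offcut_cross: cross-shaped wood offcut, 20 mm high: a bar 48 (its x) x 18 mm and a bar 36 (its y) x 18 mm crossing at the middle, 20 g; origin at the centre of its underside. May be absent
- flask: bystander: wooden drinking flask, 70 mm diameter, 215 mm tall; origin under its centre
- thinner: bystander: white bottle, 60 mm diameter, 150 mm tall; origin under its centre
- pencil_tray: bystander: open metal pencil tray, 85 (its x) x 190 (its y) x 22 mm high, with pencils; origin under its centre
Things that resemble listed ones, but are neither listed nor needed, are in the scene too. What is shaped like the tin_deep_a but blue or red is not meant.

How it is judged:
By the outcome, as a careful person would: the job done as asked, in the order asked, and still so for the second after the job is handed in, with the robot touching nothing.
Of offcut_block, offcut_step, offcut_round, offcut_cross only 3 to 4 are there at a start; the rules pass over those that are not, and their reading is None.
Of tin_slim_a, tin_slim_b, tin_deep_a, tin_deep_b only 2 to 4 are there at a start; the rules pass over those that are not, and their reading is None.
At some moment in a run one of offcut_block, offcut_step, offcut_round, offcut_cross, tin_slim_a, tin_slim_b, tin_deep_a, tin_deep_b may be knocked a few centimetres aside while the robot is not near it.
Once in a run the grip may slacken for a moment while it holds something.
It also fails if it takes over 210 s, if anything falls off the work surface, if the arm or the gripper's body presses on something with over 40 N, if the wrist force passes 120 N, or if a joint passes its speed limit or range.

## Robot

A 6-joint arm with a two-finger parallel gripper is mounted at the origin on the work surface. World frame = base frame: x ahead of the robot, y to its left, z up, the work surface at z = 0. Lengths are in mm, angles in rad, forces in N, time in s.
With the tool pointing down it reaches from about 400 to 925 mm from the base axis. Payload 12.5 kg.
Tool frame: the origin (TCP) lies between the finger pads; the fingertips stand env.tip_extent ahead of it and the grasp point (between the pads) lies 11 mm behind it (env.tip_extent is the distance from the TCP to the fingertips, in mm); z points along the fingers, y is the line along which they close (so a half turn about z gives the same grasp; the last joint's range is limited). The gripper opens to 95 mm and grips with 3 to 60 N. Pads are 20 mm wide; open, the fingers measure 119 mm over their backs; the gripper's body (75 mm by 180 mm) begins 59 mm behind the grasp point.
Start: joints at [-1.251, 0.491, 1.559, -0, 1.092, -0.106], TCP at [258.181, -569.204, 186.061] pointing down, gripper open.
Joint ranges: [-3.1, 3.1], [-0.84, 2.19], [0.05, 2.79], [-1.13, 4.28], [0.06, 2.93], [-2.69, 2.69]. Speed limits (rad/s): [2.22, 2.22, 2.79, 3.14, 3.14, 3.14].

## Interface

Orientations are given as [roll, pitch, yaw] about the fixed x, y, z axes, in that order (R = Rz(yaw) Ry(pitch) Rx(roll)).
In Python, from cell import env gives the robot as it stands.
- The arm moves only by the tool carry_out, never from a script. Its argument "motion" is a list of rows, each a list of 5 numbers: the shift along the tool's x, y, z in mm, then the turn about the tool's z in degrees, then the closure, from 0 (fully open) to 1 (shut). A call has 1 to 12 rows; each row shifts and turns the commanded pose from where the row before left it, along the tool's axes as they then stand; what a row does not reach is not made up. A row lasts 1/10 s, in which the tool goes at most 50 mm and 8.59 degrees, less where a joint would pass 70% of its speed; a pose out of reach is approached as far as the arm can. A call with a gripper value outside its range is refused whole. The fingers move at their own pace and stop on an object; the grip force is fixed at half the most. Time passes only in rows, so rows that do not move let the fingers close. It gives the time, the measured TCP pose, the force, the opening and the grip force at its end, in the units of the state.
- env.state(): the state, without advancing time (a new reading comes with each control period).
- env.read_camera(name): name is "scene" or "top" or "wrist"; returns a dict with "color" (400x640x3 uint8, red, green, blue), "K" (3x3 intrinsics, pixels), "dist" ([k1, k2, p1, p2, k3] as OpenCV has them; the pictures are not rectified), "R" (3x3) and "t" (3): a world point X has camera coordinates R X + t; the wrist camera has in their place "hand_eye" (4x4, takes a point from camera to tool coordinates, whose origin is the TCP and whose axes are the flange's). Camera axes: x right, y down, z forward; pixel columns grow to the right and rows downward; lengths in mm; the calibration is good to about 2 mm. A picture is of the moment at which its call begins: read the wrist's pose just before it. There is no depth.
- env.job_done(): hands the job in; it is judged then, once.
The state is a dict: "t": time; "joints": joint angles; "qvel": joint speeds; "tau": joint torques, N m; "eef_pos": TCP position; "tcp_rot": TCP orientation; "ft_force": force on the tool from outside, world axes, zero at the start; "moment": the same for the moment, N m; "opening": opening from 0.0 (shut) to 1.0 (fully open); "grip_force": force on a finger pad.
Only numpy, scipy, OpenCV 4.12 (cv2) and the standard library are available. Lean on these libraries where they do the work, as an engineer would, in place of code of your own. Each camera call takes 0.05 s, during which the arm holds its last target. There are 200 camera calls.

## Working session

There is one attempt and no reset: what is moved stays moved. The work goes in short steps, Python scripts to look and compute and a tool call to move; the robot and the scene stay as the last step left them, time stands still between calls to the robot, and variables do not carry over. Pictures are saved under pics/ and viewed, at most 14 in all, crops included, and the job is handed in when it is done.

Besides the shell and the picture viewer there is one more tool, called after "Request:" by a JSON object that holds its "method" and its "body". carry_out: Moves the arm, as the interface text tells. Its arguments: {"type":"object","properties":{"motion":{"type":"array"}},"required":["motion"]}

```bash
mkdir -p pics; ls; python3 - <<'E'
from cell import env
import cv2,json
s=env.state();print(s,env.tip_extent)
for n in("scene","top"):
    c=env.read_camera(n);cv2.imwrite(f"pics/{n}0.png",c["color"][:,:,::-1]);print(n,c["K"],c["dist"],c["R"],c["t"])
c=env.read_camera("wrist");print(c["hand_eye"],c["K"])
E
```

```text
pics
{'t': 0.0, 'joints': array([-1.25061661e+00,  4.91573533e-01,  1.55947159e+00, -4.76188741e-05,
        1.09167657e+00, -1.05580715e-01]), 'qvel': array([ 0.00134664, -0.00140841, -0.00199763, -0.00062671,  0.00057837,
       -0.000137  ]), 'tau': array([-1.87347227e-04, -6.12643862e+01, -2.58184665e+01,  6.91700843e-02,
        4.83199989e-02, -1.05019483e-04]), 'eef_pos': array([ 258.064214  , -568.92489051,  185.44545559]), 'tcp_rot': array([-3.14046544e+00, -7.69870206e-05,  4.25782361e-01]), 'ft_force': array([0.16431418, 0.2168432 , 0.40295584]), 'moment': array([-0.01559597,  0.01673124,  0.01811233]), 'grip_force': 0.0, 'opening': 1.0010444636990872} 8.0
scene [[457.9501997    0.         312.23365465]
 [  0.         457.9501997  193.95617339]
 [  0.           0.           1.        ]] [-0.03650846  0.          0.          0.          0.        ] [[-0.39363563  0.91901245 -0.02161247]
 [ 0.48172835  0.18619819 -0.85631071]
 [-0.782936   -0.34748574 -0.5160086 ]] [ 217.48231614 -196.67010201 1786.64571596]
top [[417.67954506   0.         324.14711258]
 [  0.         417.67954506 203.5132309 ]
 [  0.           0.           1.        ]] [-0.0410714  0.         0.         0.         0.       ] [[ 0.02366494 -0.99966694 -0.01029451]
 [-0.9970471  -0.02284792 -0.07331481]
 [ 0.07305518  0.0119991  -0.99725572]] [-6.85839402e-01  5.74651366e+02  1.21917965e+03]
[[-4.48654281e-04 -9.59545576e-01 -2.81552991e-01  8.00352197e+01]
 [ 9.99999755e-01 -5.81818442e-04  3.89365925e-04 -1.27412635e+00]
 [-5.37427073e-04 -2.81552748e-01  9.59545602e-01 -1.98686826e+02]
 [ 0.00000000e+00  0.00000000e+00  0.00000000e+00  1.00000000e+00]] [[338.30505957   0.         317.35095687]
 [  0.         338.30505957 201.32704658]
 [  0.           0.           1.        ]]
```

View pics/top0.png

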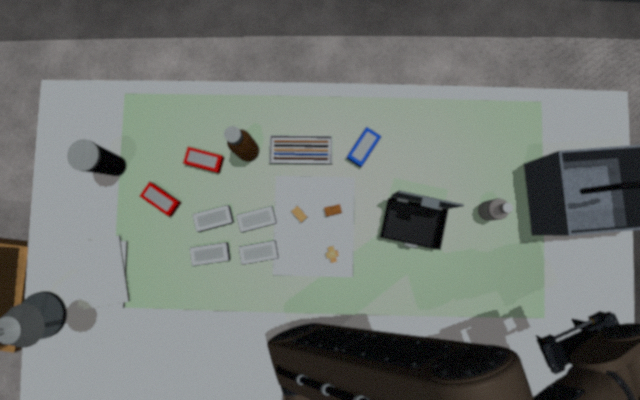

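View pics/scene0.png

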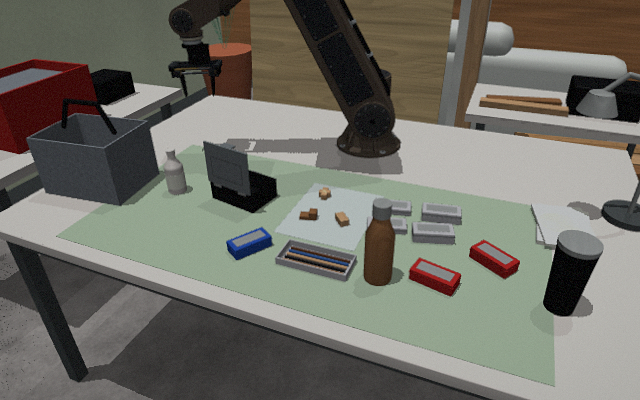

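The top view shows four grey tins (about (212,218), (257,218), (210,253), (258,252)). There are three offcuts at (300,214), (332,210) and (332,254). The box is at (413,222) with its cover standing on the far side. The scene view agrees.

```bash
cat > h.py <<'E'
from cell import env
import cv2,numpy as np
from scipy.spatial.transform import Rotation as Ro
def snap(n,save=None):
    s=env.state();c=env.read_camera(n)
    if n=="wrist":
        H=np.eye(4);H[:3,:3]=Ro.from_euler("xyz",s["tcp_rot"]).as_matrix();H[:3,3]=s["eef_pos"]
        M=H@c["hand_eye"];c["R"]=M[:3,:3].T;c["t"]=-c["R"]@M[:3,3]
    if save: cv2.imwrite(f"pics/{save}.png",c["color"][:,:,::-1])
    return c
def rays(c,px):
    p=cv2.undistortPoints(np.float64(px).reshape(-1,1,2),c["K"],np.float64(c["dist"]))[:,0]
    d=np.c_[p,np.ones(len(p))]@c["R"]; return -c["R"].T@c["t"],d
def onz(c,px,z):
    o,d=rays(c,px);z=np.broadcast_to(z,len(d)); return o+d*((z-o[2])/d[:,2])[:,None]
def tri(c1,p1,c2,p2):
    A=0;b=0
    for c,p in((c1,p1),(c2,p2)):
        o,d=rays(c,[p]);d=d[0]/np.linalg.norm(d[0]);P=np.eye(3)-np.outer(d,d);A=A+P;b=b+P@o
    return np.linalg.solve(A,b)
def proj(c,X):
    return cv2.projectPoints(np.float64(X).reshape(-1,1,3),cv2.Rodrigues(c["R"])[0],c["t"],c["K"],np.float64(c["dist"]))[0][:,0]
def wood(c):
    h=cv2.cvtColor(c["color"],cv2.COLOR_RGB2HSV);return cv2.inRange(h,(4,90,50),(25,255,255))
E
python3 - <<'E'
from h import *
t=snap("top");s=snap("scene")
im=t["color"][170:290,180:480,::-1];a=cv2.resize(im,None,fx=2.6,fy=2.6,interpolation=cv2.INTER_CUBIC)
b=cv2.resize(s["color"][130:260,180:480,::-1],None,fx=2.2,fy=2.2,interpolation=cv2.INTER_CUBIC)
a=a[:, :780];b=cv2.copyMakeBorder(b,0,0,0,780-b.shape[1],0)
cv2.imwrite("pics/z.png",np.vstack([a,b])[:600])
for n,c in(("top",t),("scene",s)):
    m=wood(c);k,l,st,ce=cv2.connectedComponentsWithStats(m)
    for i in range(1,k):
        if 25<st[i,4]<400: print(n,st[i],ce[i],onz(c,[ce[i]],11).round())
print(onz(t,[(212,218),(257,218),(210,253),(258,252)],25).round())
print(onz(t,[(380,240),(440,248),(390,192),(447,208)],65).round())
E
```

```text
top [242 131   9  17  64] [245.5      137.765625] [[770. 257.  11.]]
top [276 141  38   1  38] [294.5 141. ] [[763. 107.  11.]]
top [325 205  16  11 128] [332.484375 209.9375  ] [[557. -13.  11.]]
top [293 207  13  14  97] [298.83505155 213.8556701 ] [[543.  88.  11.]]
top [329 247   9   9  30] [332.43333333 250.4       ] [[436. -15.  11.]]
top [327 253   9   9  40] [331.25  257.125] [[416. -12.  11.]]
top [  0 345  17   7 102] [  7.79411765 347.8627451 ] [[115. 961.  11.]]
scene [175  67  24   4  34] [184.44117647  68.29411765] [[ -620. -1336.    11.]]
scene [203  74   9  21 106] [207.59433962  83.25471698] [[ -416. -1030.    11.]]
scene [631 145   9  34 200] [636.165 159.645] [[-190.  940.   11.]]
scene [319 188  11  12  87] [324.12643678 193.20689655] [[428. -12.  11.]]
scene [300 209  17  11 146] [308.76712329 214.54794521] [[557.  -9.  11.]]
scene [336 213  12  13 122] [341.6147541 218.8852459] [[543.  89.  11.]]
scene [291 247  59  15 105] [319.42857143 254.0952381 ] [[717.  91.  11.]]
scene [287 252  59  17 147] [316.32653061 259.98639456] [[742.  93.  11.]]
[[523. 345.  25.]
 [527. 210.  25.]
 [420. 346.  25.]
 [427. 204.  25.]]
[[ 471. -149.   65.]
 [ 452. -320.   65.]
 [ 609. -176.   65.]
 [ 566. -340.   65.]]
```

View pics/z.png

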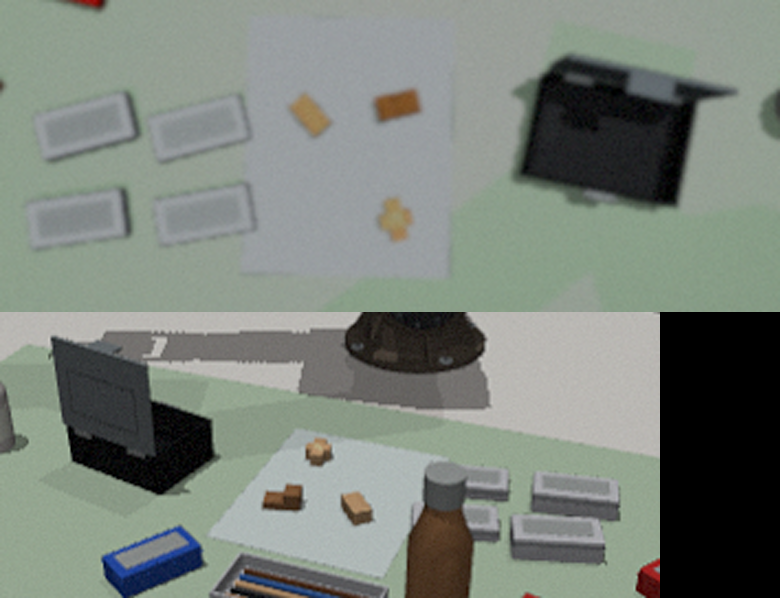

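The enlarged views confirm three offcuts: the block, the step (darker) and the cross. There are four grey tins. The outlined panel is on the far, outer face of the standing cover. I'll move to a wrist viewpoint between the offcuts and the tins.

Request:
{"method": "carry_out", "body": {"motion": [[0,0,-30,8.1,0],[0,0,-30,8.1,0],[0,0,-20,8.1,0],[25,-40,0,0,0],[25,-40,0,0,0],[25,-40,0,0,0],[25,-40,0,0,0],[20,-40,0,0,0],[20,-40,0,0,0],[20,-40,0,0,0],[20,-40,0,0,0],[10,-40,0,0,0]]}}

```text
t: 1.45
eef_pos: [448.5, -207.1, 266.0]
tcp_rot: [3.141, -0.0, 0.002]
ft_force: [0.9, 0.1, -0.0]
opening: 1.0
grip_force: 0.0
```

Request:
{"method": "carry_out", "body": {"motion": [[10,-45,0,0,0],[10,-45,0,0,0],[10,-45,0,0,0],[0,-45,0,0,0],[0,-45,0,0,0],[0,-45,0,0,0],[0,-45,30,0,0],[0,-10,30,0,0],[0,0,0,0,0],[0,0,0,0,0]]}}

```text
t: 2.45
eef_pos: [477.2, 112.5, 208.8]
tcp_rot: [3.141, 0.001, 0.002]
ft_force: [-1.2, -0.1, 0.2]
opening: 0.999
grip_force: 0.0
```

```bash
python3 - <<'E'
from h import *
c=snap("wrist","w1");print(env.state()["eef_pos"],env.state()["tcp_rot"])
E
```

```text
[477.62653241 112.1533325  209.36845068] [ 3.14147060e+00 -9.99844781e-04  1.22717335e-03]
```

View pics/w1.png

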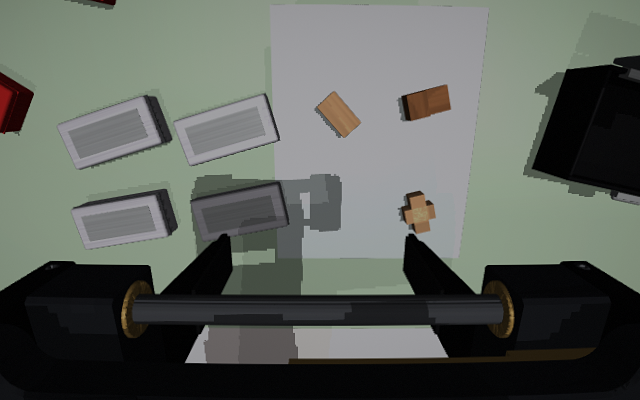

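The wrist view is clear. The block is at (338,114), the step at (426,102) and the cross at (418,212). The tins are at (115,132), (226,129), (122,218) and (239,210), the last one shaded by the gripper. I'll triangulate these with the other cameras.

```bash
cat >> h.py <<'E'
def blobs(c,m,lo,hi):
    out=[]
    for k in cv2.findContours(m,cv2.RETR_EXTERNAL,cv2.CHAIN_APPROX_NONE)[0]:
        if lo<cv2.contourArea(k)<hi: out.append(k[:,0].astype(float))
    return out
def rect(P):
    (x,y),(w,h),a=cv2.minAreaRect(np.float32(P[:,:2]))
    if w<h:w,h,a=h,w,a+90
    return np.round([x,y,w,h,(a+90)%180-90],1)
E
cat > m1.py <<'E'
from h import *
w=snap("wrist");t=snap("top");s=snap("scene")
def cen(c,m,lo,hi): return [(k.mean(0),k) for k in blobs(c,m,lo,hi)]
B={n:blobs(c,cv2.morphologyEx(wood(c),cv2.MORPH_CLOSE,np.ones((3,3))),lo,hi) for n,c,lo,hi in(("w",w,200,3000),("s",s,40,400))}
for k in B["w"]:
    mid=lambda k:(lambda M:(M["m10"]/M["m00"],M["m01"]/M["m00"]))(cv2.moments(np.float32(k)))
    p=mid(k)
    # brighter top face
    mk=np.zeros(w["color"].shape[:2],np.uint8);cv2.fillPoly(mk,[np.int32(k)],255)
    X=onz(w,[p],11)[0];print("wood",np.round(p),X.round(),rect(onz(w,k,22)), rect(onz(w,k,11)))
    for q in B["s"]:
        T=tri(w,p,s,mid(q))
        if np.hypot(*(T-X)[:2])<25: print("   tri",T.round(1))
E
python3 m1.py
```

```text
wood [418. 213.] [426. -12.  11.] [430.2  -8.4  52.3  36.1  14.5] [426.6 -11.9  53.8  37.2  14.5]
   tri [425.3 -12.9   9.8]
wood [338. 115.] [544.  90.  11.] [543.7  90.2  45.4  25.2  42.1] [543.4  89.6  46.6  25.9  42.1]
   tri [543.8  89.4  11.6]
   tri [556.2  69.6  99.8]
wood [427. 103.] [558. -12.  11.] [557.3  -8.5  45.5  28.6 -75.2] [557.3 -12.   46.8  29.4 -75.2]
   tri [ 552.8  -25.6 -151.6]
   tri [ 552.9  -19.5 -125.4]
   tri [557.4 -10.1  11.4]
```

Request:
{"method": "carry_out", "body": {"motion": [[33,11,0,0,0],[33,11,0,0,0],[0,0,30,-8.4,0],[0,0,30,-8.4,0],[0,0,30,-8.4,0],[0,0,30,-8.4,0],[0,0,30,-8.4,0],[0,0,20,0,0],[0,0,15,0,0],[0,0,12,0,0],[0,0,0,0,0],[0,0,0,0,0]]}}

```text
t: 3.85
eef_pos: [543.6, 90.6, 11.9]
tcp_rot: [3.141, -0.001, 0.734]
ft_force: [-0.8, 0.1, 0.3]
opening: 1.0
grip_force: 0.0
```

Request:
{"method": "carry_out", "body": {"motion": [[0,0,0,0,1],[0,0,0,0,1],[0,0,0,0,1],[0,0,0,0,1],[0,0,0,0,1],[0,0,0,0,1],[0,0,0,0,1],[0,0,0,0,1]]}}

```text
t: 4.65
eef_pos: [543.1, 90.9, 11.3]
tcp_rot: [3.142, 0.0, 0.735]
ft_force: [0.0, 0.4, 0.8]
opening: 0.386
grip_force: 0.0
```

Request:
{"method": "carry_out", "body": {"motion": [[0,0,0,0,1],[0,0,0,0,1],[0,0,0,0,1],[0,0,-20,0,1],[0,0,-40,-8.2,1],[0,0,-45,-8.2,1],[0,0,-45,-8.2,1],[0,0,-45,-8.2,1],[0,0,-45,-8.2,1],[0,0,0,-8.2,1],[0,0,0,-8.2,1],[0,0,0,-8.2,1]]}}

```text
t: 5.85
eef_pos: [542.9, 90.9, 251.6]
tcp_rot: [3.141, 0.0, 1.886]
ft_force: [0.4, -0.6, 0.1]
opening: 0.008
grip_force: 0.0
```

Request:
{"method": "carry_out", "body": {"motion": [[0,0,0,-8.2,1],[0,0,0,-8.2,1],[0,0,0,-8.2,1],[0,0,0,-8.2,1],[0,0,0,-8.2,1],[0,0,0,-8.2,1],[0,0,0,-8.2,1],[0,0,0,-8.2,1],[0,0,0,0,1]]}}

```text
t: 6.75
eef_pos: [543.0, 90.9, 251.2]
tcp_rot: [-3.141, -0.0, 3.027]
ft_force: [-1.3, 1.2, 0.8]
opening: 0.002
grip_force: 0.0
```

```bash
cat >> h.py <<'E'
def plan(x,y,z,yawdeg):
    s=env.state();p=s["eef_pos"];y0=np.degrees(s["tcp_rot"][2]);a=np.radians(yawdeg)
    d=np.array([x,y,z])-p;X=[np.cos(a),np.sin(a)];Y=[np.sin(a),-np.cos(a)]
    print("yaw now %.1f turn %.1f; after turn dx %.1f dy %.1f dz %.1f"%(y0,-((yawdeg-y0+180)%360-180),d[:2]@X,d[:2]@Y,-d[2]), "grip",s["opening"]*95,s["grip_force"])
E
python3 - <<'E'
from h import *
plan(471,-180,260,173.7)
E
```

```text
yaw now 173.4 turn -0.3; after turn dx 41.8 dy -277.1 dz -8.8 grip 0.20079332488150428 0.0
```

The grip closed on nothing, so I'll look again.

Request:
{"method": "carry_out", "body": {"motion": [[0,0,0,0,0],[0,0,0,0,0]]}}

```text
t: 6.95
eef_pos: [543.0, 90.9, 251.2]
tcp_rot: [-3.142, -0.0, 3.021]
ft_force: [-0.7, -0.6, -0.3]
opening: 0.12
grip_force: 0.0
```

```bash
python3 m1.py; python3 -c "
from h import *
snap('wrist','w2');print(env.state()['eef_pos'])"
```

```text
wood [242. 186.] [559. -11.  11.] [556.7  -8.5  45.9  29.3 -76.6] [559.1 -11.3  47.1  30.  -76.6]
   tri [ 580.9  -11.3 -127.8]
   tri [ 576.    -4.2 -106. ]
   tri [558.1  -9.7  11.9]
wood [316. 167.] [545.  90.  11.] [542.9  90.2  45.6  25.9  42.3] [544.9  89.9  46.8  26.5  42.3]
   tri [544.6  89.6  12. ]
wood [222.  83.] [426. -12.  11.] [427.6  -9.4  47.6  36.1  14.5] [426.6 -12.3  48.8  37.   14.5]
   tri [412.8   3.5 -78.9]
   tri [426.3 -12.7  10.2]
[543.06399221  90.8898436  251.28158112]
```

View pics/w2.png

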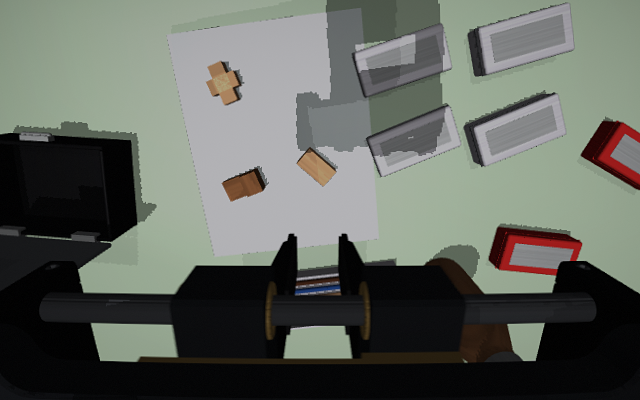

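The block is still at (543.7, 90), seen at (316,167), and hasn't moved. I'll retry with a check on the closure before lifting.

Request:
{"method": "carry_out", "body": {"motion": [[0,0,30,-8.1,0],[0,0,30,-8.1,0],[0,0,30,-8.1,0],[0,0,30,-8.1,0],[0,0,30,-8.1,0],[0,0,30,-8.1,0],[0,0,20,0,0.4],[0,0,20,0,0.4],[0,0,15,0,0.4],[0,0,5,0,0.4],[0,0,0,0,0.4],[0,0,0,0,0.4]]}}

```text
t: 8.35
eef_pos: [543.5, 90.9, 11.9]
tcp_rot: [-3.141, 0.001, -2.411]
ft_force: [-0.7, -0.4, -0.3]
opening: 0.601
grip_force: 0.0
```

Request:
{"method": "carry_out", "body": {"motion": [[0,0,0,0,1],[0,0,0,0,1],[0,0,0,0,1],[0,0,0,0,1],[0,0,0,0,1],[0,0,0,0,1]]}}

```text
t: 8.95
eef_pos: [543.1, 90.9, 11.3]
tcp_rot: [-3.142, -0.0, -2.41]
ft_force: [-0.0, -0.1, 0.7]
opening: 0.153
grip_force: 0.0
```

Request:
{"method": "carry_out", "body": {"motion": [[0,0,0,0,1],[0,0,0,0,1]]}}

```text
t: 9.15
eef_pos: [543.1, 90.8, 11.2]
tcp_rot: [-3.142, -0.0, -2.41]
ft_force: [-0.2, -0.4, 0.3]
opening: 0.019
grip_force: 0.0
```

```bash
python3 -c "
from h import *
c=snap('wrist','w3');s=snap('scene')
a=c['color'][:,:,::-1];q=proj(s,[[543,90,11]])[0].astype(int);print(q)
b=cv2.resize(s['color'][q[1]-50:q[1]+50,q[0]-80:q[0]+80,::-1],(320,200))
b=cv2.copyMakeBorder(b,0,0,160,160,0);cv2.imwrite('pics/w3.png',np.vstack([a,b]))"
```

```text
[342 218]
```

View pics/w3.png

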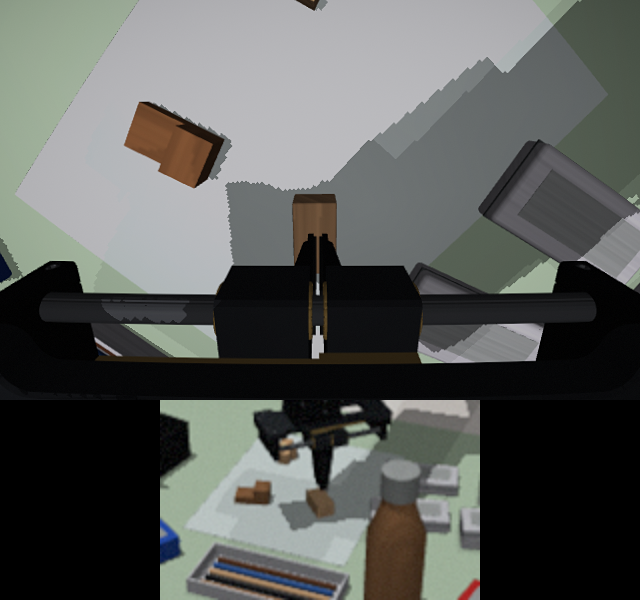

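The closed fingertips are clearly above the block (wrist tip at about (318,236), scene tip at about (343,212)). I'll measure how high the tips really stand.

```bash
python3 -c "
from h import *
w=snap('wrist');s=snap('scene');print(tri(w,(318,236),s,(343,212)),env.state()['eef_pos'])
for z in (0,3,11,20,30,40): print(z,proj(s,[[543,90,z]])[0],proj(w,[[543,90,z]])[0])
g=cv2.cvtColor(w['color'],cv2.COLOR_RGB2GRAY);print(g[215:262:3,318])
g=cv2.cvtColor(s['color'],cv2.COLOR_RGB2GRAY);print(g[200:226,341:345].T)
"
```

```text
[537.34681524  89.23645093  31.1206753 ] [543.08764057  90.8625191   11.25508584]
0 [341.9861691  222.06254304] [314.99253977 225.43341075]
3 [341.99873346 221.21035221] [314.95930958 227.04129832]
11 [342.03234582 218.92800591] [314.86634177 231.54068715]
20 [342.07034721 216.3431401 ] [314.75348389 237.00471848]
30 [342.11280515 213.44946759] [314.61647658 243.64092921]
40 [342.15551106 210.53282166] [314.46545041 250.95997338]
[89 87 86 87 87 87 88 56 37 37 36 38 38 38 38 38]
[[  4   4  20   4  19   0   4  15   1   0  58 105  96  77  82  81  81  79
   78  81  79  78  80  84  85  81]
 [  7   4  11   9   1  12   7   7   5   9   8   0  19  63  82  82  85  82
   81  79  86  81  79  78  77  74]
 [ 13   7  13   0   7  19  18   5  12   5   3   9  20  57  76  79  81  82
   78  80  81  79  81  74  76  71]
 [ 14  13  13   9  14  15   6  10  15   2  11  16  43  68  78  77  75  82
   79  78  80  79  76  80  73  75]]
```

The tips stand at about z = 31 when the TCP reads 11, so the real fingertips end about 20 mm behind the TCP rather than 8 mm ahead. I'll work with the measured value and go lower while watching the force.

Request:
{"method": "carry_out", "body": {"motion": [[0,0,0,0,0.3],[0,0,0,0,0.3],[0,0,0,0,0.3],[0,0,0,0,0.3],[0,0,0,0,0.3],[0,0,0,0,0.3],[0,0,0,0,0.3],[0,0,6,0,0.3],[0,0,6,0,0.3],[0,0,6,0,0.3],[0,0,4,0,0.3],[0,0,0,0,0.3]]}}

```text
t: 10.55
eef_pos: [542.7, 90.8, -11.5]
tcp_rot: [3.141, -0.001, -2.41]
ft_force: [0.0, 0.3, -0.1]
opening: 0.701
grip_force: 0.0
```

Request:
{"method": "carry_out", "body": {"motion": [[0,0,0,0,1],[0,0,0,0,1],[0,0,0,0,1],[0,0,0,0,1],[0,0,0,0,1],[0,0,0,0,1],[0,0,0,0,1]]}}

```text
t: 11.25
eef_pos: [543.1, 90.9, -10.6]
tcp_rot: [-3.141, 0.0, -2.41]
ft_force: [-0.6, 0.3, 0.7]
opening: 0.269
grip_force: 30.0
```

Gripped: 25.6 mm at 30 N. I'll lift, turn to the box's orientation and move beside the box.

Request:
{"method": "carry_out", "body": {"motion": [[0,0,-20,0,1],[0,0,-40,8,1],[0,0,-45,8,1],[0,0,-45,8,1],[0,0,-45,8,1],[0,0,-45,8,1],[0,0,0,8,1],[8,-40,0,0,1],[8,-40,0,0,1],[8,-40,0,0,1],[8,-40,0,0,1],[0,0,0,0,1]]}}

```text
t: 12.45
eef_pos: [493.1, -68.1, 229.4]
tcp_rot: [-3.141, -0.0, 3.031]
ft_force: [0.5, 1.2, -0.1]
opening: 0.27
grip_force: 3.0
```

```bash
python3 -c "
from h import *
w=snap('wrist','w4');plan(471,-180,230,173.7)"
```

```text
yaw now 173.7 turn 0.0; after turn dx 10.1 dy -115.3 dz -0.6 grip 25.655999473277703 30.003089904785156
```

View pics/w4.png

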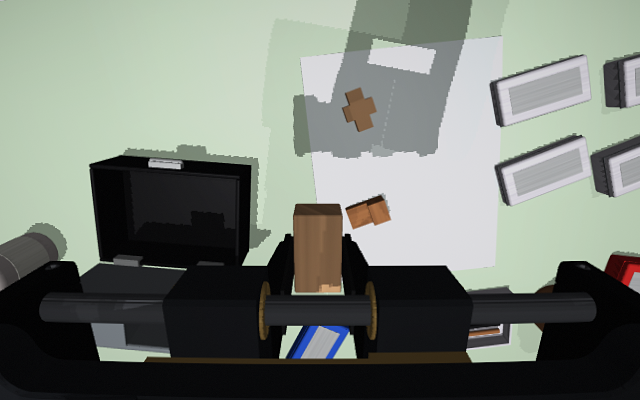

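The block is held at (318,250), and the grip went slack for a moment but kept hold. The box rim corners are near (93,164) and (252,167). I'll move above the box for a precise box pose.

Request:
{"method": "carry_out", "body": {"motion": [[0,-40,0,0,1],[0,-40,0,0,1],[0,-40,0,0,1],[0,-40,0,0,1],[10,-10,0,0,1],[0,0,0,0,1],[0,0,0,0,1]]}}

```text
t: 13.2
eef_pos: [466.4, -231.6, 229.3]
tcp_rot: [3.141, -0.0, 3.035]
ft_force: [-0.1, -0.1, 0.6]
opening: 0.27
grip_force: 30.0
```

```bash
python3 -c "
from h import *
w=snap('wrist','w5');print(env.state()['eef_pos'])
g=cv2.cvtColor(w['color'],cv2.COLOR_RGB2GRAY)
cv2.imwrite('pics/w5.png',cv2.resize(cv2.convertScaleAbs(w['color'][60:300,150:550,::-1],alpha=1.6),(800,480)))"
```

```text
[ 466.58343726 -231.40915772  229.41293223]
```

View pics/w5.png

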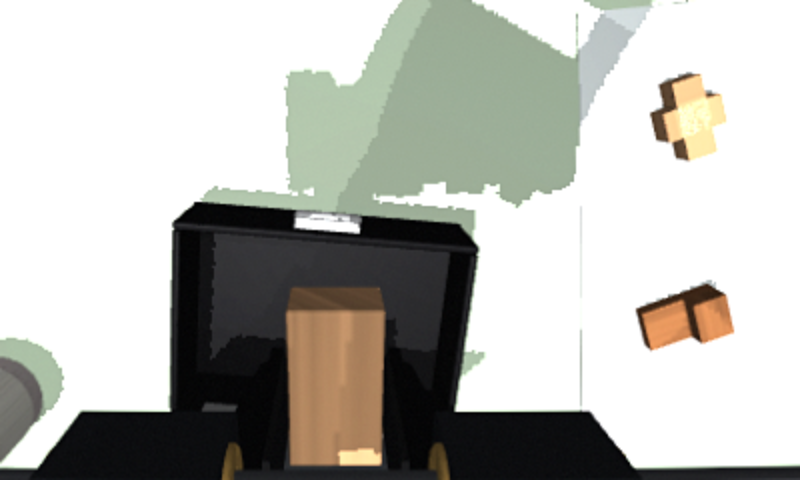

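The rim's -x corners are at (237.5,173.5) and (388.5,184) in the full frame.

```bash
python3 -c "
from h import *
w=snap('wrist');P=onz(w,[(237.5,173.5),(388.5,184)],65);B=onz(w,[(250,161.5),(381,172.5)],0);print(P.round(1),B.round(1))
for Q in(P,B):
  d=Q[1]-Q[0];print('len',np.linalg.norm(d));yaw=np.arctan2(-d[0],d[1]);print('yaw',np.degrees(yaw));c=Q.mean(0)[:2]+60*np.array([np.cos(yaw),np.sin(yaw)]);print('c',c)
t=snap('top');print('top',onz(t,[(379,240),(440,248.5)],65).round(1))
"
```

```text
[[ 452.5 -316.7   65. ]
 [ 481.8 -152.9   65. ]] [[ 450.5 -315.1    0. ]
 [ 482.5 -149.5    0. ]]
len 166.46993316546525
yaw -10.137179426928197
c [ 526.25205153 -245.35671261]
len 168.73310068430982
yaw -10.930373230966739
c [ 525.4319394  -243.66948535]
top [[ 470.8 -146.3   65. ]
 [ 450.6 -320.3   65. ]]
```

```bash
cat >> h.py <<'E'
BO=np.array([525.8,-244.5]);BY=np.radians(-10.5)
def box(x,y): return BO+[x*np.cos(BY)-y*np.sin(BY),x*np.sin(BY)+y*np.cos(BY)]
E
python3 -c "
from h import *
print(box(-20,42));plan(*box(-20,42),0,169.5)"
```

```text
[ 513.78879392 -199.55858337]
yaw now 174.0 turn 4.5; after turn dx -40.5 dy 40.0 dz 229.5 grip 25.135692908183856 29.99999463558197
```

Request:
{"method": "carry_out", "body": {"motion": [[0,0,0,4.5,1],[-20,20,0,0,1],[-20,20,0,0,1],[0,0,45,0,1],[0,0,45,0,1],[0,0,40,0,1],[0,0,35,0,1],[0,0,30,0,1],[0,0,20,0,1],[0,0,10,0,1],[0,0,5,0,1],[0,0,0,0,1]]}}

```text
t: 14.55
eef_pos: [513.2, -200.6, -0.5]
tcp_rot: [-3.141, 0.0, 2.957]
ft_force: [0.6, -0.2, 0.5]
opening: 0.268
grip_force: 30.0
```

Request:
{"method": "carry_out", "body": {"motion": [[0,0,0,0,0.6],[0,0,0,0,0.6],[0,0,0,0,0.6],[0,0,-20,0,0.6],[0,0,-45,0,0.6],[0,0,-50,0,0.6],[0,0,-50,0,0.3],[0,0,-50,0,0.3],[0,40,0,0,0.3],[0,40,0,0,0.3],[0,40,0,0,0.3],[0,0,0,0,0.3]]}}

```text
t: 15.75
eef_pos: [535.2, -79.4, 215.0]
tcp_rot: [3.141, 0.001, 2.96]
ft_force: [-0.1, -0.7, -0.5]
opening: 0.702
grip_force: 0.0
```

```bash
python3 m1.py; python3 -c "
from h import *
w=snap('wrist','w6');plan(426,-12,180,194.5)
im=w['color'][:,:,::-1];cv2.imwrite('pics/w6.png',im)"
```

```text
wood [429. 358.] [838.  32.  11.] [817.3 -20.2 468.2  17.6  79.6] [827.4 -19.  481.4  18.1  79.6]
wood [449. 308.] [759.  66.  11.] [753.5  60.4  92.4  25.4   3.5] [761.8  63.9  95.   26.2   3.5]
   tri [750.5  81.5  12.7]
   tri [740.6  79.3  24.9]
wood [186. 310.] [ 695. -293.   11.] [ 690.  -284.5   92.1   27.8  -21.3] [ 696.5 -290.7   94.7   28.6  -21.3]
wood [377. 179.] [559.  -9.  11.] [556.4 -10.3  49.9  31.5 -76.1] [559.2  -8.8  51.3  32.4 -76.1]
   tri [558.2  -8.4  12.1]
wood [213. 172.] [ 514. -203.   11.] [ 512.6 -199.    48.2   31.7  -10.6] [ 514.2 -202.8   49.5   32.6  -10.6]
wood [359.  66.] [426. -11.  11.] [427.2 -11.8  46.6  36.4  13.4] [426.4 -10.4  47.9  37.4  13.4]
   tri [ 423.5   -5.  -253. ]
   tri [ 423.    -4.5 -227. ]
   tri [437.1 -28.9 -59.8]
   tri [426.7 -11.6  11.1]
yaw now 169.4 turn -25.1; after turn dx 87.5 dy 96.6 dz 34.4 grip 66.46959411886866 0.0
```

View pics/w6.png

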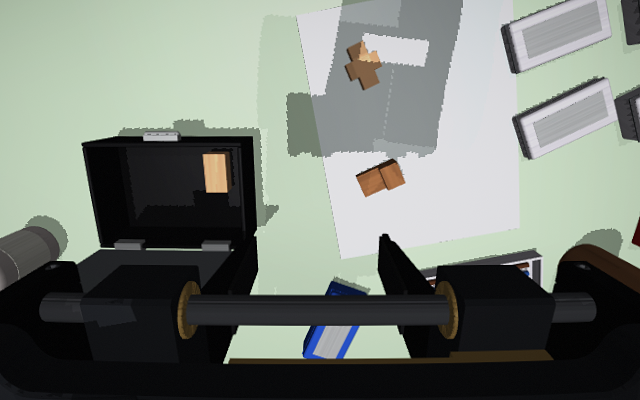

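The block lies in the box at (215,173), and the step and cross are unchanged. Step next.

Request:
{"method": "carry_out", "body": {"motion": [[0,0,0,8.2,0.4],[0,0,0,8.2,0.4],[0,0,0,8.2,0.4],[0,0,0,8.2,0.4],[0,0,0,8.2,0.4],[0,0,0,8.2,0.4],[0,0,0,8.2,0.4],[0,0,0,8.0,0.4],[31,19.2,20,0,0.4],[31,19.2,40,0,0.4],[0,0,40,0,0.4],[0,0,0,0,0.4]]}}

```text
t: 17.15
eef_pos: [554.1, -16.3, 113.4]
tcp_rot: [-3.134, -0.003, 1.815]
ft_force: [-0.6, -0.2, 0.4]
opening: 0.6
grip_force: 0.0
```

```bash
python3 m1.py|grep -v tri; python3 -c "
from h import *
plan(557.5,-10,-15,104)"
```

```text
wood [324. 189.] [558. -11.  11.] [557.3  -8.5  45.6  27.4 -75.9] [558.1 -11.2  47.3  28.4 -75.9]
wood [180. 156.] [425. -12.  11.] [428.3  -9.6  48.7  36.   14.7] [424.2 -12.3  50.6  37.4  14.7]
wood [576. 130.] [764.  97.  11.] [756.   90.3 158.4   6.6 -89.5] [764.3  91.3 164.4   6.8 -89.5]
wood [550. 123.] [738.  97.  11.] [730.6  90.2 158.5   7.6 -89.6] [738.   91.3 164.5   7.9 -89.6]
wood [525. 115.] [713.  97.  11.] [706.9  89.9 158.5   4.5 -89.6] [713.4  91.  164.5   4.6 -89.6]
yaw now 103.9 turn -0.1; after turn dx 7.0 dy 2.1 dz 133.8 grip 56.93794916118689 0.0
```

Request:
{"method": "carry_out", "body": {"motion": [[6.5,2,0,0,0.4],[0,0,40,0,0.4],[0,0,40,0,0.4],[0,0,25,0,0.4],[0,0,15,0,0.4],[0,0,8,0,0.4],[0,0,5,0,0.4],[0,0,0,0,0.4],[0,0,0,0,1],[0,0,0,0,1],[0,0,0,0,1],[0,0,0,0,1]]}}

```text
t: 18.5
eef_pos: [556.9, -9.3, -15.3]
tcp_rot: [3.141, 0.0, 1.815]
ft_force: [-0.3, 0.4, -0.2]
opening: 0.325
grip_force: 0.0
```

Request:
{"method": "carry_out", "body": {"motion": [[0,0,0,0,1],[0,0,0,0,1],[0,0,0,0,1]]}}

```text
t: 18.8
eef_pos: [556.9, -9.3, -15.4]
tcp_rot: [3.141, 0.0, 1.815]
ft_force: [-0.4, 0.0, 5.3]
opening: 0.294
grip_force: 30.3
```

Request:
{"method": "carry_out", "body": {"motion": [[0,0,-20,0,1],[0,0,-40,0,1],[0,0,-45,-8.2,1],[0,0,-45,-8.2,1],[0,0,-45,-8.2,1],[0,0,0,-8.2,1],[0,0,0,-8.2,1],[0,0,0,-8.2,1],[0,0,0,-8.2,1],[0,0,0,-8.1,1],[0,0,0,0,1]]}}

```text
t: 19.9
eef_pos: [556.6, -9.3, 179.1]
tcp_rot: [-3.141, -0.0, 2.96]
ft_force: [-0.3, 0.2, -0.3]
opening: 0.286
grip_force: 30.2
```

```bash
python3 -c "
from h import *
plan(*box(-20,-42),-5,169.5)"
```

```text
yaw now 169.6 turn 0.1; after turn dx 7.4 dy -278.9 dz 184.1 grip 27.16385690088514 30.20758875645697
```

Request:
{"method": "carry_out", "body": {"motion": [[4,-40,0,0,1],[3.5,-40,0,0,1],[0,-40,0,0,1],[0,-40,0,0,1],[0,-40,0,0,1],[0,-40,0,0,1],[0,-39,0,0,1],[0,0,0,0,1],[0,0,45,0,1],[0,0,45,0,1],[0,0,40,0,1],[0,0,30,0,1]]}}

```text
t: 21.1
eef_pos: [497.9, -281.1, 17.0]
tcp_rot: [3.141, -0.002, 2.954]
ft_force: [0.4, 0.6, -0.0]
opening: 0.289
grip_force: 30.2
```

Request:
{"method": "carry_out", "body": {"motion": [[0,0,15,0,1],[0,0,9,0,1],[0,0,0,0,1],[0,0,0,0,0.6],[0,0,0,0,0.6],[0,0,0,0,0.6],[0,0,-20,0,0.6],[0,0,-45,0,0.6],[0,0,-45,0,0.6],[0,0,-45,0,0.6],[0,0,-40,0,0.4],[0,0,0,0,0.4]]}}

```text
t: 22.3
eef_pos: [500.2, -283.4, 196.3]
tcp_rot: [-3.137, 0.009, 2.958]
ft_force: [-1.1, -0.1, 0.2]
opening: 0.515
grip_force: 0.0
```

```bash
python3 m1.py|grep -v tri; python3 -c "
from h import *
plan(426.5,-11.5,185,194.5)"
```

```text
wood [387. 359.] [ 778. -236.   11.] [ 758.1 -280.6  446.7   17.6   79.7] [ 768.1 -281.   459.9   18.1   79.7]
wood [415. 311.] [ 707. -190.   11.] [ 698.3 -193.4   86.2   20.3   -2.8] [ 706.5 -191.3   88.8   20.9   -2.8]
wood [220. 311.] [ 660. -445.   11.] [ 653.7 -438.1   86.8   20.6  -18.3] [ 660.6 -443.2   89.4   21.2  -18.3]
wood [319. 174.] [ 502. -282.   11.] [ 499.1 -281.5   50.5   28.1   -9.9] [ 501.4 -282.    52.    28.9   -9.9]
wood [392. 171.] [ 514. -198.   11.] [ 511.7 -199.9   48.    29.8  -10.6] [ 514.4 -198.    49.5   30.6  -10.6]
wood [553.  63.] [427. -10.  11.] [427.2 -17.6  48.5  45.1  14.1] [427.4 -10.2  49.9  46.4  14.1]
yaw now 169.5 turn -25.0; after turn dx 1.6 dy 279.8 dz 5.1 grip 55.961874197062464 0.0
```

Request:
{"method": "carry_out", "body": {"motion": [[0,0,0,-8.4,0.4],[0,0,0,-8.3,0.4],[0,0,0,-8.3,0.4],[0.8,40,0,0,0.4],[0.8,40,0,0,0.4],[0,40,0,0,0.4],[0,40,0,0,0.4],[0,40,20,0,0.4],[0,40,30,0,0.4],[0,40,30,0,0.4],[0,0,0,0,0.4],[0,0,0,0,0.4]]}}

```text
t: 23.65
eef_pos: [426.3, -11.0, 109.3]
tcp_rot: [3.141, -0.003, -2.887]
ft_force: [0.3, -0.1, 0.1]
opening: 0.598
grip_force: 0.0
```

```bash
python3 m1.py|grep -v tri; python3 -c "
from h import *
plan(426.5,-11.5,-14,194.5)"
```

```text
wood [ 91. 241.] [ 527. -210.   11.] [ 521.  -203.5   36.7   27.2  -10.4] [ 527.6 -210.2   38.1   28.2  -10.4]
wood [ 12. 207.] [ 512. -290.   11.] [ 505.7 -280.1   35.8   29.1   -8.9] [ 511.7 -289.7   37.2   30.2   -8.9]
wood [316. 194.] [427. -11.  11.] [425.  -11.3  49.9  35.2  14.6] [427.9 -10.6  51.8  36.6  14.6]
yaw now -165.6 turn -0.1; after turn dx 0.7 dy 1.1 dz 124.6 grip 56.756376962033954 0.0
```

Request:
{"method": "carry_out", "body": {"motion": [[0,0,45,0,0.4],[0,0,40,0,0.4],[0,0,25,0,0.4],[0,0,10,0,0.4],[0,0,4,0,0.4],[0,0,0,0,0.4],[0,0,0,0,1],[0,0,0,0,1],[0,0,0,0,1],[0,0,0,0,1],[0,0,0,0,1],[0,0,0,0,1]]}}

```text
t: 25.0
eef_pos: [427.3, -11.6, -13.1]
tcp_rot: [-3.141, 0.001, -2.888]
ft_force: [-0.7, 0.8, 8.6]
opening: 0.372
grip_force: 30.0
```

Request:
{"method": "carry_out", "body": {"motion": [[0,0,-20,0,1],[0,0,-40,0,1],[0,0,-45,8.3,1],[0,0,-45,8.3,1],[0,0,-45,8.4,1],[0,0,0,0,1]]}}

```text
t: 25.6
eef_pos: [428.9, -11.8, 186.4]
tcp_rot: [3.142, 0.009, 2.954]
ft_force: [0.3, 0.7, -0.1]
opening: 0.37
grip_force: 30.0
```

```bash
python3 -c "
from h import *
plan(*box(-10,0),25,169.5)"
```

```text
yaw now 169.2 turn -0.3; after turn dx -127.7 dy -211.2 dz 161.4 grip 35.152405571496764 30.001278519630432
```

Request:
{"method": "carry_out", "body": {"motion": [[-22,-36,0,0,1],[-22,-35,0,0,1],[-21,-35,0,0,1],[-21,-35,0,0,1],[-21,-35,0,0,1],[-21,-35,0,0,1],[0,0,45,0,1],[0,0,45,0,1],[0,0,40,0,1],[0,0,25,0,1],[0,0,15,0,1],[0,0,0,0,1]]}}

```text
t: 26.8
eef_pos: [512.9, -241.5, 8.8]
tcp_rot: [3.14, -0.004, 2.959]
ft_force: [0.5, -0.4, 0.0]
opening: 0.374
grip_force: 30.0
```

Request:
{"method": "carry_out", "body": {"motion": [[0,0,0,0,1],[0,0,0,0,0.4],[0,0,0,0,0.4],[0,0,0,0,0.4],[0,0,0,0,0.4],[0,0,-40,0,0.4],[0,0,-50,0,0.4],[0,0,-50,0,0.4],[0,0,-50,0,0.4],[50,0,0,0,1],[50,0,0,0,1],[0,0,0,0,1]]}}

```text
t: 28.0
eef_pos: [411.3, -222.1, 201.7]
tcp_rot: [3.141, -0.002, 2.958]
ft_force: [0.5, -0.1, 0.4]
opening: 0.402
grip_force: 0.0
```

```bash
python3 -c "
from h import *
w=snap('wrist');s=snap('scene');t=snap('top');print(env.state()['eef_pos'])
a=w['color'][:,:,::-1];b=cv2.resize(s['color'][120:245,165:325,::-1],(320,250));d=cv2.resize(t['color'][170:270,360:480,::-1],(300,250))
b=np.hstack([b,d,np.zeros((250,20,3),np.uint8)])[:200]
cv2.imwrite('pics/w7.png',np.vstack([a,b]))"
```

```text
[ 416.49873903 -224.54434723  201.95048709]
```

View pics/w7.png

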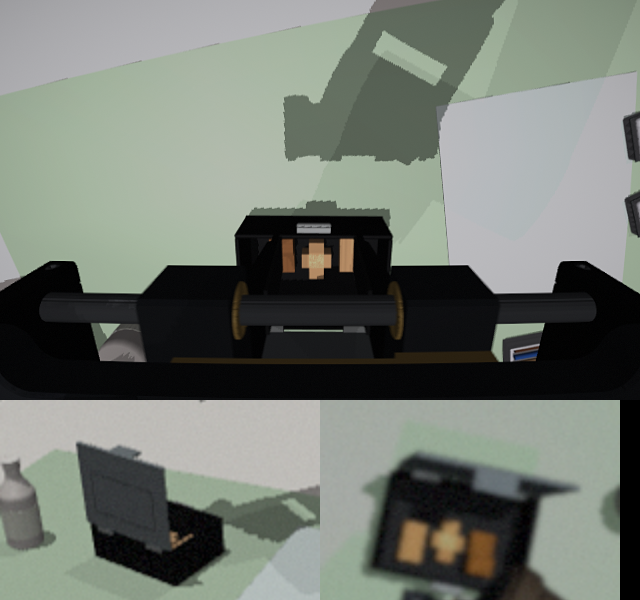

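The three offcuts lie flat side by side in the box (at (288,256), (317,258) and (346,254)). The cover stands upright. Next I'll go behind the cover with the fingers shut and swing it down along an arc.

Request:
{"method": "carry_out", "body": {"motion": [[0,0,-30,0,1],[0,0,-32,0,1],[-43,0,0,0,1],[-43,0,0,0,1],[-43,0,0,0,1],[-43,0,0,0,1],[-43,0,0,0,1],[0,0,35,0,1],[0,0,35,0,1],[0,0,27,0,1],[0,0,0,0,1],[0,0,0,0,1]]}}

```text
t: 29.35
eef_pos: [628.3, -263.4, 166.5]
tcp_rot: [-3.142, -0.0, 2.959]
ft_force: [0.4, -0.2, 0.8]
opening: 0.004
grip_force: 0.0
```

```bash
python3 -c "
from h import *
plan(*box(44,0),165,169.5)
s=snap('scene');e=[[*box(60,0),65.5]]
for a in(1.3,1.4,1.5,1.57):
  x=60-136*np.cos(a)+6*np.sin(a);z=65.5+136*np.sin(a)+6*np.cos(a);print(a,proj(s,[[*box(x,-85),z],[*box(x,85),z]]).round(1).tolist())
cv2.imwrite('pics/s8.png',cv2.resize(s['color'][110:250,150:350,::-1],None,fx=4,fy=4))"
```

```text
yaw now 169.5 turn 0.0; after turn dx 60.2 dy -0.1 dz 1.5 grip 0.34213716168877045 0.0
1.3 [[211.0, 138.0], [254.3, 150.7]]
1.4 [[207.7, 138.9], [251.2, 151.7]]
1.5 [[204.4, 140.2], [248.0, 153.2]]
1.57 [[202.1, 141.4], [245.7, 154.5]]
```

View pics/s8.png

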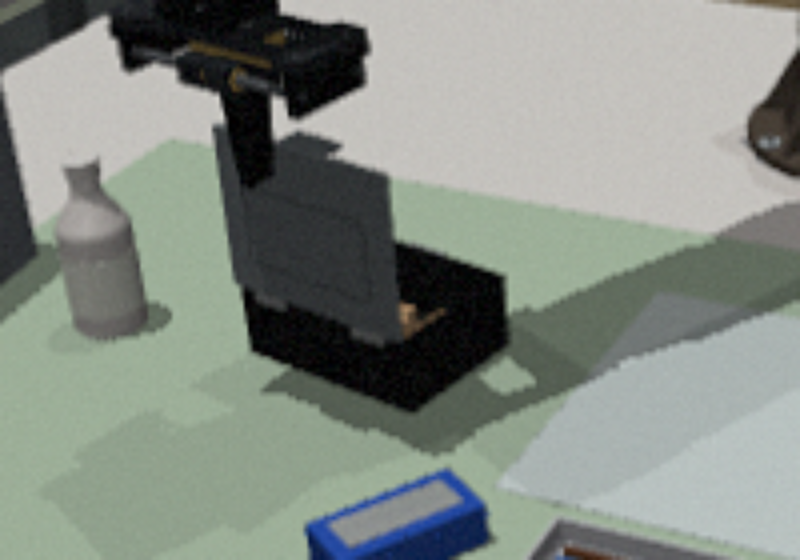

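The cover's edge is at about 1.5 rad with the fingers behind it. Now I'll swing it along the arc.

Request:
{"method": "carry_out", "body": {"motion": [[28,0,0,0,1],[16,0,0,0,1],[16,0,0,0,1],[15,0,5.5,0,1],[15,0,5.5,0,1],[13,0,9,0,1],[13,0,9,0,1],[10.5,0,12,0,1],[10.5,0,12,0,1],[0,0,0,0,1]]}}

```text
t: 30.4
eef_pos: [492.4, -238.4, 114.1]
tcp_rot: [-3.141, 0.001, 2.958]
ft_force: [0.4, -0.2, 0.1]
opening: 0.006
grip_force: 0.0
```

Request:
{"method": "carry_out", "body": {"motion": [[5,0,9,0,1],[5,0,10,0,1],[3,0,10,0,1],[3,0,10,0,1],[2,0,8,0,1],[1,0,5,0,1],[0,0,3,0,1],[0,0,0,0,1],[0,0,0,0,1]]}}

```text
t: 31.3
eef_pos: [474.2, -234.9, 58.5]
tcp_rot: [-3.141, 0.0, 2.958]
ft_force: [0.1, -1.1, -0.8]
opening: 0.003
grip_force: 0.2
```

Request:
{"method": "carry_out", "body": {"motion": [[8,0,0,0,1],[0,0,2,0,1],[0,0,2,0,1],[0,0,1,0,1],[0,0,0,0,1]]}}

```text
t: 31.8
eef_pos: [466.1, -233.4, 53.2]
tcp_rot: [3.142, -0.0, 2.958]
ft_force: [-0.5, 0.5, -0.2]
opening: -0.001
grip_force: 0.2
```

```bash
python3 -c "
from h import *
s=snap('scene');print(env.state()['ft_force'],env.state()['eef_pos'])
cv2.imwrite('pics/s9.png',cv2.resize(s['color'][130:240,170:330,::-1],None,fx=4,fy=4))"
```

```text
[-1.26496985  0.14549485  0.45620558] [ 466.12998137 -233.44000508   53.23635543]
```

View pics/s9.png

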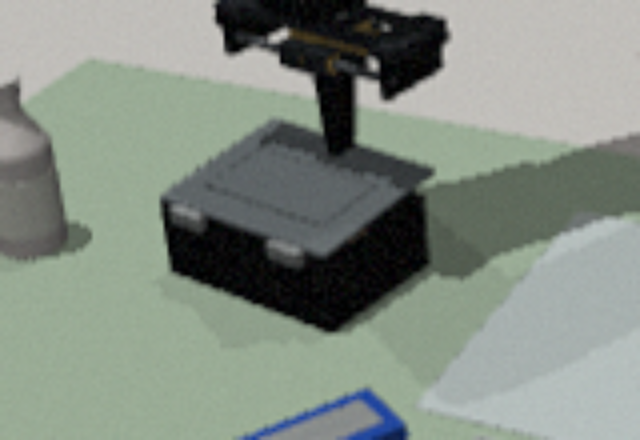

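The cover is nearly shut, with the fingertips near its free edge at (340,155). I'll press in small steps.

Request:
{"method": "carry_out", "body": {"motion": [[0,0,1.5,0,1],[0,0,1.5,0,1],[0,0,1.5,0,1],[0,0,0,0,1]]}}

```text
t: 32.25
eef_pos: [465.9, -233.4, 48.8]
tcp_rot: [-3.142, -0.0, 2.958]
ft_force: [-2.4, -0.0, 2.7]
opening: 0.005
grip_force: 1.6
```

Request:
{"method": "carry_out", "body": {"motion": [[0,0,1.5,0,1],[0,0,1.5,0,1],[0,0,0,0,1]]}}

```text
t: 32.55
eef_pos: [466.2, -233.4, 45.6]
tcp_rot: [-3.142, 0.0, 2.958]
ft_force: [-0.4, -0.0, 0.2]
opening: 0.005
grip_force: 0.0
```

Request:
{"method": "carry_out", "body": {"motion": [[0,0,1,0,1],[0,0,1,0,1],[0,0,0,0,1]]}}

```text
t: 32.85
eef_pos: [466.2, -233.4, 43.7]
tcp_rot: [-3.142, 0.0, 2.958]
ft_force: [0.0, 0.3, 0.4]
opening: 0.007
grip_force: 0.2
```

Request:
{"method": "carry_out", "body": {"motion": [[0,0,1,0,1],[0,0,0,0,1]]}}

```text
t: 33.05
eef_pos: [466.2, -233.5, 43.1]
tcp_rot: [-3.141, 0.0, 2.958]
ft_force: [-1.4, 0.5, 4.8]
opening: 0.008
grip_force: 2.3
```

Request:
{"method": "carry_out", "body": {"motion": [[0,0,1,0,1],[0,0,0,0,1]]}}

```text
t: 33.25
eef_pos: [466.3, -233.5, 42.8]
tcp_rot: [-3.141, 0.001, 2.958]
ft_force: [-3.6, 1.8, 16.1]
opening: 0.005
grip_force: 7.5
```

Request:
{"method": "carry_out", "body": {"motion": [[0,0,0.5,0,1],[0,0,0,0,1]]}}

```text
t: 33.45
eef_pos: [466.3, -233.6, 42.7]
tcp_rot: [-3.141, 0.001, 2.958]
ft_force: [-5.9, 2.8, 19.9]
opening: 0.005
grip_force: 10.1
```

A firm stop at 20 N. This also calibrates the tips to 28 mm above the TCP reading. I'll lift off and check that the catch holds.

Request:
{"method": "carry_out", "body": {"motion": [[0,0,-5,0,1],[0,0,-30,0,0],[0,0,-50,0,0],[0,0,-50,0,0],[0,0,-50,0,0],[0,40,0,0,0],[0,40,0,0,0],[0,40,0,0,0],[0,40,0,0,0],[0,40,0,0,0],[0,0,0,0,0],[0,0,0,0,0]]}}

```text
t: 34.65
eef_pos: [502.6, -36.2, 226.3]
tcp_rot: [-3.141, 0.0, 2.96]
ft_force: [0.1, 0.0, -0.1]
opening: 0.871
grip_force: 0.0
```

```bash
python3 -c "
from h import *
w=snap('wrist');s=snap('scene');print(env.state()['eef_pos'])
b=cv2.resize(s['color'][130:230,170:490,::-1],(640,200));cv2.imwrite('pics/w10.png',np.vstack([w['color'][:,:,::-1],b]))"
```

```text
[502.514538   -37.44108507 226.27020802]
```

View pics/w10.png

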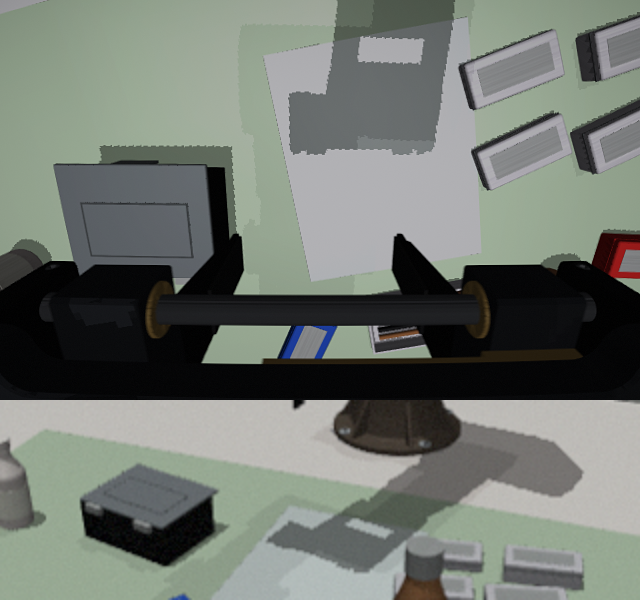

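The cover is shut flat and holds by itself. The panel outline is at (81,203), (186,203), (193,257) and (90,257). Next I'll get the panel centre and then view the tins.

```bash
python3 -c "
from h import *
w=snap('wrist');P=onz(w,[(81,203),(186,203),(193,257),(90,257)],71.5)[:,:2];print(P.round(1),P.mean(0),rect(P))
C=onz(w,[(54,165),(206,165)],71.5);d=(C[1]-C[0])[:2];print(C.round(1),np.degrees(np.arctan2(-d[0],d[1])),C.mean(0)[:2]+76*np.array([d[1],-d[0]])/np.hypot(*d))"
```

```text
[[ 479.8 -300.9]
 [ 501.7 -183. ]
 [ 565.8 -194.1]
 [ 544.3 -315.6]] [ 522.87107547 -248.4009218 ] [ 522.5 -249.1  123.4   66.1   80. ]
[[ 433.2 -315.1   71.5]
 [ 465.  -149.6   71.5]] -10.888229427291446 [ 523.7466014  -246.72059321]
```

Request:
{"method": "carry_out", "body": {"motion": [[-3.5,41,-3,0,0],[-3.5,41,-3,0,0],[-3.5,41,-3,0,0],[-3.5,41,-3,0,0],[-3.5,41,-3,0,0],[-3.5,41,-3,0,0],[-3.5,41,-3,0,0],[-3.5,41,-3,0,0],[0,0,0,0,0],[0,0,0,0,0]]}}

```text
t: 35.8
eef_pos: [590.2, 280.1, 249.7]
tcp_rot: [-3.141, -0.001, 2.958]
ft_force: [0.9, 0.1, 0.1]
opening: 0.998
grip_force: 0.0
```

```bash
cat > tins.py <<'E'
from h import *
def quads(c,lo,hi,dbg=None):
    h=cv2.cvtColor(c["color"],cv2.COLOR_RGB2HSV);out=[]
    m=cv2.inRange(h,(0,0,45),(180,22,255));m=cv2.morphologyEx(m,cv2.MORPH_OPEN,np.ones((3,3)))
    for k in cv2.findContours(m,cv2.RETR_EXTERNAL,cv2.CHAIN_APPROX_NONE)[0]:
        a=cv2.contourArea(k)
        if lo<a<hi:
            r=cv2.minAreaRect(k);out.append((r,a/(r[1][0]*r[1][1]+1e-6),k[:,0].astype(float)))
    return out
if __name__=="__main__":
    w=snap("wrist","w11");t=snap("top","t11");s=snap("scene");print(env.state()["eef_pos"])
    for n,c,lo,hi in(("w",w,1500,14000),("t",t,200,1500),("s",s,150,2000)):
        for r,f,k in quads(c,lo,hi):
            P=onz(c,k,30)
            if 300<P[:,0].mean()<650 and 100<P[:,1].mean()<450: print(n,np.round(r[0]),np.round(r[1]),"fill %.2f"%f,"z22",rect(onz(c,k,22)),"z34",rect(onz(c,k,34)))
E
python3 tins.py
```

```text
[590.03163693 279.05455564 250.32312273]
w [356. 176.] [ 83. 178.] fill 0.59 z22 [611.9 328.1 227.4 109.3  82. ] z34 [609.1 327.2 221.  106.2  82. ]
w [362. 104.] [47. 95.] fill 0.94 z22 [524.7 347.3 112.8  55.9 -73.7] z34 [524.3 345.9 109.6  54.3 -73.7]
w [352.  10.] [51. 99.] fill 0.67 z22 [417.2 352.7 112.3  55.2 -80.5] z34 [419.9 351.1 109.1  53.7 -80.5]
s [436. 223.] [49. 41.] fill 0.78 z22 [479.2 346.6 228.3 121.7  -2.3] z34 [497.2 348.4 224.6 119.7  -2.3]
```

The two tins at y≈347 fit the 34 mm deep model in size. I'll take tin A at (524,346) first and get a second view from a closer pose.

Request:
{"method": "carry_out", "body": {"motion": [[0,0,0,8,0.2],[0,0,0,8,0.2],[0,0,0,8,0.2],[0,0,0,8,0.2],[0,0,0,8,0.2],[0,0,0,8,0.2],[0,0,0,8,0.2],[0,0,0,7.2,0.2],[0,-22,30,0,0.2],[0,-22,35,0,0.2],[0,0,35,0,0.2],[0,0,0,0,0.2]]}}

```text
t: 37.15
eef_pos: [545.7, 266.4, 147.2]
tcp_rot: [-3.135, 0.001, 1.854]
ft_force: [1.1, 0.2, -0.4]
opening: 0.8
grip_force: 0.0
```

```bash
python3 tins.py; python3 -c "
from h import *
plan(524.3,346,-5,106.3)
c=cv2.imread('pics/w11.png');h=cv2.cvtColor(c,cv2.COLOR_BGR2HSV);w=snap('wrist')
for p in((524,346),(527,210),(420,351),(427,204)):
  q=proj(w,[[*p,34]])[0].astype(int);print(p,q,h[q[1]-0,q[0]] if 0<=q[1]<400 and 0<=q[0]<640 else None)"
```

```text
[548.84560603 268.00997401 152.03937475]
w [314. 230.] [130. 148.] fill 0.44 z22 [555.  217.7 161.7 143.7  16.4] z34 [553.9 222.4 155.7 138.4  16.4]
w [185. 216.] [ 97. 135.] fill 0.59 z22 [423.  194.6 152.9  99.1  80. ] z34 [426.7 200.1 147.2  95.4  80. ]
w [209.  63.] [ 67. 126.] fill 0.90 z22 [419.2 350.1 109.1  62.  -80.2] z34 [423.1 349.9 105.   59.7 -80.2]
s [436. 223.] [48. 41.] fill 0.79 z22 [479.3 347.1 228.5 122.4  -2.4] z34 [497.2 348.9 224.8 120.4  -2.4]
yaw now 106.2 turn -0.1; after turn dx 81.7 dy -1.7 dz 157.0 grip 76.30111230637564 0.0
(524, 346) [314 101] [100   7 105]
(527, 210) [279 236] [105   3 150]
(420, 351) [202  62] [105   5  93]
(427, 204) [181 216] [110   5 142]
```

```bash
python3 -c "
from h import *
c=cv2.imread('pics/w11.png');h=cv2.cvtColor(c,cv2.COLOR_BGR2HSV)
for r in(70,101,130):
  print(r,[(int(h[r,x,1]),int(h[r,x,2])) for x in range(225,420,7)])
print([(int(h[y,314,1]),int(h[y,314,2])) for y in range(30,190,6)])
"
```

```text
70 [(4, 196), (7, 196), (13, 38), (35, 102), (32, 118), (32, 120), (32, 119), (30, 119), (30, 119), (32, 120), (10, 131), (10, 128), (5, 104), (7, 103), (5, 107), (7, 106), (6, 181), (5, 197), (5, 141), (21, 191), (16, 192), (17, 192), (15, 192), (15, 192), (15, 193), (15, 192), (16, 192), (16, 192)]
101 [(12, 126), (11, 111), (16, 49), (32, 103), (33, 122), (32, 121), (32, 121), (32, 121), (29, 122), (33, 122), (12, 130), (12, 133), (5, 102), (8, 100), (5, 104), (5, 103), (6, 182), (10, 129), (25, 90), (31, 122), (31, 122), (33, 122), (33, 123), (33, 122), (13, 194), (13, 195), (13, 193), (14, 194)]
130 [(32, 103), (31, 123), (31, 122), (33, 102), (32, 121), (31, 122), (33, 122), (33, 122), (33, 123), (33, 123), (12, 128), (10, 129), (8, 99), (5, 98), (8, 102), (5, 102), (4, 114), (4, 193), (35, 110), (31, 124), (29, 123), (31, 123), (33, 123), (33, 124), (13, 195), (13, 195), (14, 195), (16, 195)]
[(33, 116), (12, 128), (11, 134), (9, 116), (5, 107), (7, 107), (7, 108), (7, 108), (7, 108), (7, 107), (7, 107), (5, 105), (5, 105), (5, 105), (5, 103), (8, 102), (5, 101), (8, 101), (8, 101), (8, 100), (12, 130), (14, 130), (15, 204), (14, 198), (27, 196), (29, 196), (29, 195)]
```

```bash
python3 - <<'E'
import re
s=open('tins.py').read()
s=s.replace('m=cv2.inRange(h,(0,0,45),(180,22,255));','h=cv2.cvtColor(cv2.medianBlur(c["color"],3),cv2.COLOR_RGB2HSV);m=cv2.inRange(h,(85,0,75),(150,40,255));')
open('tins.py','w').write(s)
E
python3 tins.py
```

```text
[548.38430646 268.36654371 151.70027645]
w [311. 234.] [121. 140.] fill 0.45 z22 [558.1 213.8 155.1 136.3  16.2] z34 [556.9 218.7 149.4 131.4  16.2]
w [184. 218.] [ 97. 132.] fill 0.57 z22 [424.6 193.4 151.  100.6  80.1] z34 [428.3 199.  145.5  96.9  80.1]
w [316.  99.] [125.  62.] fill 0.92 z22 [524.6 346.5 113.1  56.1 -73.9] z34 [524.7 346.5 109.   54.  -73.9]
w [203.  63.] [ 61. 127.] fill 0.92 z22 [415.9 350.5 111.1  55.7 -80.2] z34 [420.  350.3 107.   53.7 -80.2]
s [436. 224.] [46. 38.] fill 0.57 z22 [483.3 347.2 199.3 123.1   4.8] z34 [501.2 349.  196.1 121.1   4.8]
```

Tin A is confirmed by two views at (524.6, 346.4), deep. I'll grasp it.

```bash
python3 -c "
from h import *
plan(524.6,346.4,-18,106.2)"
```

```text
yaw now 106.3 turn 0.1; after turn dx 81.6 dy -1.1 dz 169.7 grip 75.89374531574104 0.0
```

Request:
{"method": "carry_out", "body": {"motion": [[40,-1,0,0,0.2],[41.5,0,0,0,0.2],[0,0,45,0,0.2],[0,0,45,0,0.2],[0,0,40,0,0.2],[0,0,25,0,0.2],[0,0,10,0,0.2],[0,0,4,0,0.2],[0,0,0,0,0.2],[0,0,0,0,1],[0,0,0,0,1],[0,0,0,0,1]]}}

```text
t: 38.7
eef_pos: [524.2, 346.4, -17.8]
tcp_rot: [3.14, -0.0, 1.855]
ft_force: [-0.7, -0.2, 0.3]
opening: 0.603
grip_force: 0.0
```

Request:
{"method": "carry_out", "body": {"motion": [[0,0,0,0,1],[0,0,0,0,1],[0,0,0,0,1]]}}

```text
t: 39.0
eef_pos: [524.1, 346.4, -17.9]
tcp_rot: [3.141, -0.0, 1.855]
ft_force: [-0.2, -1.4, 6.2]
opening: 0.564
grip_force: 30.0
```

Gripped at 53.6 mm. While the arm is away from the box, I'll measure the cover pose from the fixed cameras.

```bash
python3 - <<'E'
from h import *
for n in("top","scene"):
    c=snap(n);h=cv2.cvtColor(cv2.medianBlur(c["color"],3),cv2.COLOR_RGB2HSV)
    q=proj(c,[[524,-246,71.5]])[0].astype(int);v=h[q[1]-2:q[1]+3,q[0]-2:q[0]+3].reshape(-1,3);print(n,q,np.median(v,0))
    for lo,hi in((50,150),(40,140),(60,130)):
        m=cv2.inRange(h,(85,0,lo),(150,80,hi));m=cv2.morphologyEx(m,cv2.MORPH_OPEN,np.ones((3,3)));m=cv2.morphologyEx(m,cv2.MORPH_CLOSE,np.ones((5,5)))
        for k in cv2.findContours(m,cv2.RETR_EXTERNAL,cv2.CHAIN_APPROX_NONE)[0]:
            if cv2.pointPolygonTest(k,(float(q[0]),float(q[1])),False)>0:
                r=rect(onz(c,k[:,0].astype(float),71.5));a=np.radians(r[4]);u=np.array([np.sin(a),-np.cos(a)]);print(r,"origin",(r[:2]+8*u*np.sign(u[0])).round(1))
E
```

```text
top [414 222] [100.  31. 122.]
[ 516.3 -245.9  171.1  138.    79.3] origin [ 524.2 -247.4]
[ 515.6 -243.9  174.7  135.7   79.3] origin [ 523.5 -245.4]
[ 514.6 -246.   169.6  134.9   79.6] origin [ 522.5 -247.4]
scene [242 177] [102.  23. 111.]
[ 521.  -244.6  172.5  141.7   78.2] origin [ 528.8 -246.2]
[ 521.  -244.6  172.5  141.7   78.2] origin [ 528.8 -246.2]
[ 520.4 -244.9  172.3  141.9   77.5] origin [ 528.2 -246.6]
```

Request:
{"method": "carry_out", "body": {"motion": [[0,0,-20,0,1],[0,0,-40,0,1],[0,0,-45,9,1],[0,0,-45,9,1],[0,0,0,8.5,1],[0,0,0,0,1]]}}

```text
t: 39.7
eef_pos: [524.0, 346.3, 132.5]
tcp_rot: [3.14, -0.001, 1.405]
ft_force: [-0.0, -1.0, -1.3]
opening: 0.568
grip_force: 30.0
```

```bash
python3 -c "
from h import *
plan(524.3,-246,80,79.3)"
```

```text
yaw now 80.5 turn 1.2; after turn dx -581.9 dy 110.3 dz 52.5 grip 53.96594009381079 29.994070529937744
```

Request:
{"method": "carry_out", "body": {"motion": [[0,0,0,1.2,1],[-40,7.6,0,0,1],[-40,7.6,0,0,1],[-40,7.6,0,0,1],[-40,7.6,0,0,1],[-40,7.6,0,0,1],[-40,7.6,0,0,1],[-40,7.6,0,0,1],[-40,7.6,0,0,1],[-40,7.6,0,0,1],[-40,7.6,0,0,1],[-40,7.6,0,0,1]]}}

```text
t: 40.9
eef_pos: [524.3, -103.2, 130.1]
tcp_rot: [-3.139, -0.0, 1.389]
ft_force: [0.3, -0.7, -1.3]
opening: 0.569
grip_force: 30.0
```

Request:
{"method": "carry_out", "body": {"motion": [[-40,7.6,0,0,1],[-40,7.6,0,0,1],[-40,7.6,0,0,1],[0,0,0,0,1],[0,0,0,0,1]]}}

```text
t: 41.4
eef_pos: [524.7, -224.1, 129.9]
tcp_rot: [-3.139, -0.001, 1.386]
ft_force: [-0.5, 0.8, -1.1]
opening: 0.567
grip_force: 30.0
```

```bash
sed -i 's/^BO=.*/BO=np.array([524.4,-246.2]);BY=np.radians(-10.7)/' h.py; python3 -c "
from h import *
plan(*BO,57,79.3)"
```

```text
yaw now 79.4 turn 0.1; after turn dx -21.7 dy 3.8 dz 72.9 grip 53.864042787013766 29.99262571334839
```

Request:
{"method": "carry_out", "body": {"motion": [[-21.7,3.8,0,0,1],[0,0,30,0,1],[0,0,20,0,1],[0,0,12,0,1],[0,0,7,0,1],[0,0,3,0,1],[0,0,1.5,0,1],[0,0,1.5,0,1],[0,0,0,0,1]]}}

```text
t: 42.3
eef_pos: [525.4, -245.9, 56.7]
tcp_rot: [3.141, 0.0, 1.386]
ft_force: [0.8, -0.5, -1.1]
opening: 0.567
grip_force: 30.0
```

Request:
{"method": "carry_out", "body": {"motion": [[0,0,0.8,0,1],[0,0,0,0,1]]}}

```text
t: 42.5
eef_pos: [525.3, -245.9, 55.8]
tcp_rot: [3.141, 0.0, 1.386]
ft_force: [-0.1, -0.5, -2.2]
opening: 0.568
grip_force: 30.0
```

Request:
{"method": "carry_out", "body": {"motion": [[0,-0.9,1,0,1],[0,0,0.8,0,1],[0,0,0,0,1]]}}

```text
t: 42.8
eef_pos: [524.2, -245.7, 53.7]
tcp_rot: [-3.141, 0.0, 1.386]
ft_force: [-0.5, 0.2, -0.2]
opening: 0.564
grip_force: 30.0
```

Request:
{"method": "carry_out", "body": {"motion": [[0,0,0.7,0,1],[0,0,0,0,1]]}}

```text
t: 43.0
eef_pos: [524.3, -245.7, 53.5]
tcp_rot: [3.141, 0.0, 1.386]
ft_force: [-2.7, 1.9, 5.0]
opening: 0.565
grip_force: 30.0
```

Seated at 5 N. I'll release it, rise and go look at tin B.

Request:
{"method": "carry_out", "body": {"motion": [[0,0,0,0,0.2],[0,0,0,0,0.2],[0,0,0,0,0.2],[0,0,0,0,0.2],[0,0,-20,0,0.2],[0,0,-40,0,0.2],[0,0,-40,0,0.2],[41,-15.3,0,0,0.2],[41,-15.3,0,0,0.2],[41,-15.3,0,0,0.2],[41,-15.3,0,0,0.2],[41,-15.3,0,0,0.2]]}}

```text
t: 44.2
eef_pos: [486.3, -28.6, 153.1]
tcp_rot: [3.141, 0.0, 1.386]
ft_force: [1.0, 0.3, -0.3]
opening: 0.801
grip_force: 0.0
```

Request:
{"method": "carry_out", "body": {"motion": [[41,-15.3,0,0,0.2],[41,-15.3,0,0,0.2],[41,-15.3,0,0,0.2],[41,-15.3,0,0,0.2],[41,-15.3,0,0,0.2],[41,-15.3,0,0,0.2],[41,-15.3,0,0,0.2],[0,0,0,-7,0.2],[0,0,0,-7,0.2],[0,0,0,-6.3,0.2],[0,0,0,0,0.2],[0,0,0,0,0.2]]}}

```text
t: 45.4
eef_pos: [434.3, 271.7, 153.0]
tcp_rot: [3.142, 0.0, 1.737]
ft_force: [-0.6, 0.1, 0.0]
opening: 0.8
grip_force: 0.0
```

```bash
python3 tins.py; python3 -c "
from h import *
plan(420,350.4,-18,99.8)
c=snap('top');h=cv2.cvtColor(c['color'],cv2.COLOR_RGB2HSV);q=proj(c,[[524,-246,105.5]])[0].astype(int);print(q)
m=cv2.inRange(h,(0,0,135),(180,60,255))
for k in cv2.findContours(m,cv2.RETR_EXTERNAL,cv2.CHAIN_APPROX_NONE)[0]:
  if 300<cv2.contourArea(k)<1500 and abs(k[:,0].mean(0)-q).max()<12: print('stack top',rect(onz(c,k[:,0].astype(float),105.5)))
"
```

```text
[434.36761213 271.62372173 153.02816219]
w [329. 242.] [103. 176.] fill 0.54 z22 [455.7 210.1 191.5 118.3   9.5] z34 [454.5 215.2 184.5 114.    9.5]
w [316.  99.] [124.  60.] fill 0.94 z22 [419.1 351.3 113.4  56.1 -80.2] z34 [419.2 351.4 109.3  54.  -80.2]
s [441. 215.] [39. 16.] fill 0.63 z22 [429.5 350.7 108.4  87.2 -82.2] z34 [448.2 352.5 106.6  85.8 -82.2]
yaw now 99.6 turn -0.2; after turn dx 80.1 dy -0.7 dz 171.0 grip 75.95889588680713 0.0
[417 221]
```

Request:
{"method": "carry_out", "body": {"motion": [[40,-1.5,0,-0.2,0.2],[41,0,0,0,0.2],[0,0,45,0,0.2],[0,0,45,0,0.2],[0,0,40,0,0.2],[0,0,25,0,0.2],[0,0,11,0,0.2],[0,0,5,0,0.2],[0,0,0,0,0.2],[0,0,0,0,1],[0,0,0,0,1],[0,0,0,0,1]]}}

```text
t: 46.8
eef_pos: [419.4, 351.5, -17.1]
tcp_rot: [3.14, -0.001, 1.744]
ft_force: [0.2, -0.2, 0.8]
opening: 0.603
grip_force: 0.0
```

Request:
{"method": "carry_out", "body": {"motion": [[0,0,0,0,1],[0,0,0,0,1],[0,0,0,0,1]]}}

```text
t: 47.1
eef_pos: [419.3, 351.4, -17.3]
tcp_rot: [3.141, -0.0, 1.744]
ft_force: [-0.8, 0.3, 7.2]
opening: 0.565
grip_force: 30.0
```

```bash
cat > stk.py <<'E'
from h import *
import sys
z=float(sys.argv[1])
for n,lo,hi in(("top",150,2000),("scene",100,2500)):
    c=snap(n);h=cv2.cvtColor(cv2.medianBlur(c["color"],3),cv2.COLOR_RGB2HSV);q=proj(c,[[*BO,z]])[0]
    for th in(140,150,160):
        m=cv2.inRange(h,(0,0,th),(180,40,255));R=np.zeros_like(m);cv2.circle(R,(int(q[0]),int(q[1])),30,255,-1);m&=R
        m=cv2.morphologyEx(m,cv2.MORPH_CLOSE,np.ones((5,5)))
        K=[k for k in cv2.findContours(m,cv2.RETR_EXTERNAL,cv2.CHAIN_APPROX_NONE)[0] if lo<cv2.contourArea(k)<hi]
        for k in K: print(n,th,q.round(),k[:,0].mean(0).round(1),rect(onz(c,k[:,0].astype(float),z)))
    v=h[int(q[1])-8:int(q[1])+9:4,int(q[0])-20:int(q[0])+21:5,2];print(v)
E
python3 stk.py 105.5
```

```text
top 140 [417. 222.] [418. 222.] [ 522.9 -248.5  106.4   51.    79. ]
top 140 [417. 222.] [421.5 198.2] [ 593.  -258.4  118.7   29.    80. ]
top 150 [417. 222.] [418.2 222.2] [ 522.9 -248.5  104.4   48.3   79.2]
top 150 [417. 222.] [421.7 197.9] [ 593.1 -259.3  116.    28.4   80. ]
top 160 [417. 222.] [418. 222.] [ 523.1 -248.1  101.2   46.    79.5]
top 160 [417. 222.] [422. 197.] [ 594.2 -260.   107.4   25.9   81. ]
[[ 77 164 164 165 154 119 109 110 113]
 [ 71 164 155 156 156 161 163 163 147]
 [ 81 161 155 153 150 151 150 151 157]
 [116 162 158 153 152 152 149 153 145]
 [ 87 102 143 163 162 157 156 156 130]]
scene 140 [242. 168.] [240.1 158.9] [ 446.4 -296.   286.9  184.    31.4]
scene 150 [242. 168.] [240.1 158.8] [ 446.4 -296.   286.9  184.    31.4]
scene 160 [242. 168.] [240.4 158.5] [ 446.4 -296.   286.9  184.    31.4]
[[171 172 172 170 170 172 171 171 171]
 [170 171 166 159 162 164 172 171 172]
 [172 173 143 140 139 141 156 157 172]
 [159  85 103 162 155 142 143 167  99]
 [108  91  92  85  82 152 132  69  93]]
```

Tin B is gripped. The first tin sits at (522.9, -248.4) by the top camera, within 2 mm of the panel centre.

Request:
{"method": "carry_out", "body": {"motion": [[0,0,-22,0,1],[0,0,-40,0,1],[0,0,-50,7,1],[0,0,-50,7,1],[0,0,0,6.5,1],[0,0,0,0,1],[-38,14.3,0,0,1],[-38,14.3,0,0,1],[-38,14.3,0,0,1],[-38,14.3,0,0,1],[-38,14.3,0,0,1],[-38,14.3,0,0,1]]}}

```text
t: 48.4
eef_pos: [460.8, 109.7, 142.9]
tcp_rot: [-3.139, 0.001, 1.39]
ft_force: [0.5, 0.5, -2.1]
opening: 0.564
grip_force: 30.0
```

Request:
{"method": "carry_out", "body": {"motion": [[-38,14.3,0,0,1],[-38,14.3,0,0,1],[-38,14.3,0,0,1],[-38,14.3,0,0,1],[-38,14.3,0,0,1],[-38,14.3,0,0,1],[-38,14.3,0,0,1],[-38,14.3,0,0,1],[0,0,0,0,1],[0,0,0,0,1],[0,0,0,0,1]]}}

```text
t: 49.5
eef_pos: [517.4, -207.5, 143.2]
tcp_rot: [-3.14, -0.001, 1.388]
ft_force: [0.5, 0.5, -1.7]
opening: 0.564
grip_force: 30.0
```

```bash
python3 -c "
from h import *
plan(524.3,-246.2,90,79.4)"
```

```text
yaw now 79.5 turn 0.1; after turn dx -36.8 dy 13.9 dz 53.2 grip 53.57221501224396 29.99666064977646
```

Request:
{"method": "carry_out", "body": {"motion": [[-18.4,7,0,0,1],[-18.4,7,0,0,1],[0,0,25,0,1],[0,0,15,0,1],[0,0,8,0,1],[0,0,3,0,1],[0,0,1.5,0,1],[0,0,0,0,1],[0,0,0,0,1]]}}

```text
t: 50.4
eef_pos: [525.3, -247.4, 92.2]
tcp_rot: [3.141, 0.0, 1.386]
ft_force: [-0.3, -0.7, -2.1]
opening: 0.567
grip_force: 30.0
```

```bash
python3 -c "
from h import *
plan(524.3,-246,88.2,79.4);print(env.state()['ft_force'],env.state()['eef_pos'])"
```

```text
yaw now 79.4 turn 0.0; after turn dx 1.1 dy -1.3 dz 4.0 grip 53.857201757669536 29.996706247329712
[-0.34921144 -0.74609645 -2.09199431] [ 525.34002198 -247.36286319   92.19432984]
```

Request:
{"method": "carry_out", "body": {"motion": [[1.1,-1.2,0,0,1],[0,0,1.5,0,1],[0,0,1.2,0,1],[0,0,0.8,0,1],[0,0,0,0,1]]}}

```text
t: 50.9
eef_pos: [524.0, -245.9, 88.2]
tcp_rot: [3.141, 0.0, 1.386]
ft_force: [-1.3, 0.7, 2.6]
opening: 0.566
grip_force: 30.0
```

Request:
{"method": "carry_out", "body": {"motion": [[0,0,0.8,0,1],[0,0,0,0,1]]}}

```text
t: 51.1
eef_pos: [524.0, -245.9, 88.1]
tcp_rot: [3.141, 0.0, 1.386]
ft_force: [-3.6, 2.2, 10.4]
opening: 0.569
grip_force: 30.0
```

Seated at the expected height. I'll release and view the slim tins.

Request:
{"method": "carry_out", "body": {"motion": [[0,0,-0.6,0,0.2],[0,0,0,0,0.2],[0,0,0,0,0.2],[0,0,0,0,0.2],[0,0,-20,0,0.2],[0,0,-40,0,0.2],[0,0,-20,0,0.2],[42,-5.1,0,0,0.2],[42,-5.1,0,0,0.2],[42,-5.1,0,0,0.2],[42,-5.1,0,0,0.2],[42,-5.1,0,0,0.2]]}}

```text
t: 52.3
eef_pos: [537.5, -33.2, 167.9]
tcp_rot: [3.141, 0.0, 1.386]
ft_force: [1.2, -0.3, -0.2]
opening: 0.8
grip_force: 0.0
```

Request:
{"method": "carry_out", "body": {"motion": [[42,-5.1,0,0,0.2],[42,-5.1,0,0,0.2],[42,-5.1,0,0,0.2],[42,-5.1,0,0,0.2],[0,0,15,-8.5,0.2],[0,0,0,-8.5,0.2],[0,0,0,-8.5,0.2],[0,0,0,0,0.2],[0,0,0,0,0.2]]}}

```text
t: 53.2
eef_pos: [548.4, 134.0, 152.8]
tcp_rot: [3.142, 0.0, 1.826]
ft_force: [0.4, 0.4, 0.1]
opening: 0.799
grip_force: 0.0
```

```bash
python3 tins.py; python3 stk.py 139.5|grep top
```

```text
[548.44980147 133.99553945 152.86465855]
top 140 [420. 221.] [427.3 222.4] [ 525.9 -260.   127.9   62.6   78.4]
top 140 [420. 221.] [423.5 198.7] [ 588.9 -256.5  121.    30.1   79.2]
top 150 [420. 221.] [420.8 221.7] [ 523.  -248.9  105.3   49.9   79.4]
top 150 [420. 221.] [423.5 198.4] [ 589.5 -256.6  121.    28.9   79.2]
top 160 [420. 221.] [421.1 221.8] [ 522.9 -248.4  103.4   47.2   79.2]
top 160 [420. 221.] [423.7 197.8] [ 590.3 -257.2  112.6   27.1   80. ]
```

```bash
python3 - <<'E'
from h import *
w=snap("wrist");h=cv2.cvtColor(cv2.medianBlur(w["color"],3),cv2.COLOR_RGB2HSV)
for x in (510,527,540):
    ys=np.arange(130,290,5);q=proj(w,np.c_[np.full(len(ys),x),ys,np.full(len(ys),22)]).astype(int)
    print(x,[(int(y),*map(int,h[b,a])) for y,(a,b) in zip(ys,q) if 0<=a<640 and 0<=b<400])
E
```

```text
510 [(130, 120, 4, 191), (135, 120, 5, 191), (140, 128, 5, 191), (145, 120, 4, 191), (150, 95, 14, 111), (155, 95, 14, 112), (160, 90, 11, 112), (165, 90, 11, 112), (170, 53, 33, 101), (175, 53, 33, 102), (180, 30, 6, 91), (185, 132, 13, 100), (190, 130, 12, 125), (195, 126, 10, 125), (200, 132, 10, 125), (205, 130, 12, 129), (210, 135, 12, 124), (215, 130, 13, 120), (220, 100, 8, 99), (225, 100, 8, 99), (230, 100, 8, 100), (235, 105, 5, 99), (240, 105, 5, 100), (245, 110, 8, 100), (250, 90, 5, 99), (255, 120, 5, 100), (260, 130, 12, 127), (265, 130, 12, 126), (270, 53, 30, 112), (275, 51, 32, 113), (280, 51, 32, 112), (285, 53, 24, 178)]
527 [(130, 120, 5, 191), (135, 128, 5, 191), (140, 120, 4, 191), (145, 120, 5, 191), (150, 120, 4, 191), (155, 90, 12, 129), (160, 85, 12, 131), (165, 126, 11, 120), (170, 125, 12, 123), (175, 105, 5, 93), (180, 105, 5, 93), (185, 100, 8, 94), (190, 105, 5, 94), (195, 100, 8, 96), (200, 110, 8, 97), (205, 110, 8, 93), (210, 105, 5, 96), (215, 105, 5, 96), (220, 110, 8, 98), (225, 100, 8, 99), (230, 105, 5, 97), (235, 105, 5, 97), (240, 105, 5, 98), (245, 100, 8, 100), (250, 100, 7, 103), (255, 105, 5, 103), (260, 110, 7, 103), (265, 133, 13, 134), (270, 129, 14, 132), (275, 150, 5, 101), (280, 51, 24, 180), (285, 53, 23, 178)]
540 [(130, 128, 5, 191), (135, 113, 5, 191), (140, 120, 4, 191), (145, 120, 5, 191), (150, 128, 5, 191), (155, 120, 4, 191), (160, 95, 12, 129), (165, 96, 12, 105), (170, 135, 13, 122), (175, 130, 12, 123), (180, 120, 5, 95), (185, 90, 6, 92), (190, 90, 6, 92), (195, 105, 5, 93), (200, 110, 8, 97), (205, 105, 5, 97), (210, 105, 5, 98), (215, 120, 3, 95), (220, 105, 6, 169), (225, 110, 4, 172), (230, 110, 4, 183), (235, 120, 4, 188), (240, 120, 4, 188), (245, 120, 4, 187), (250, 120, 5, 187), (255, 120, 4, 186), (260, 126, 7, 181), (265, 53, 21, 148), (270, 57, 30, 155), (275, 51, 23, 180), (280, 51, 23, 179), (285, 51, 23, 178)]
```

```bash
cat > slim.py <<'E'
from h import *
import sys
cx,cy=map(float,sys.argv[1:3])
w=snap("wrist");h=cv2.cvtColor(cv2.medianBlur(w["color"],3),cv2.COLOR_RGB2HSV)
yy,xx=np.mgrid[0:400,0:640];G=onz(w,np.c_[xx.ravel(),yy.ravel()],22).reshape(400,640,3)
H,S,V=[h[...,i].astype(int) for i in range(3)]
m=(H>=85)&(H<150)&(V>75)&(S<40)&~((H<=98)&(S>=10))&~((V>=189)&(G[...,1]<cy-25))&(np.hypot(G[...,0]-cx,G[...,1]-cy)<75)
m=cv2.morphologyEx(m.astype(np.uint8)*255,cv2.MORPH_CLOSE,np.ones((3,3)));m=cv2.morphologyEx(m,cv2.MORPH_OPEN,np.ones((7,7)))
print(env.state()["eef_pos"].round(1))
for k in cv2.findContours(m,cv2.RETR_EXTERNAL,cv2.CHAIN_APPROX_NONE)[0]:
    a=cv2.contourArea(k)
    if a>1000:
        r=cv2.minAreaRect(k);k=k[:,0].astype(float);print(np.round(r[0]),"fill %.2f"%(a/r[1][0]/r[1][1]),*[(z,rect(onz(w,k,z)).tolist()) for z in(22,34)])
E
python3 slim.py 527 212
```

```text
[548.4 134.  152.9]
[316.  94.] fill 0.95 (22, [525.6, 217.5, 108.5, 53.6, -74.0]) (34, [525.6, 217.3, 104.6, 51.7, -74.0])
```

Tin C measures 108.5 x 53.6 mm at the slim height, at (525.7, 217).

```bash
python3 -c "
from h import *
plan(525.8,216.8,-20,106)"
```

```text
yaw now 104.8 turn -1.2; after turn dx 85.8 dy 1.1 dz 172.9 grip 76.18328944373347 0.0
```

Request:
{"method": "carry_out", "body": {"motion": [[0,0,0,-1.2,0.2],[43,1,0,0,0.2],[42.8,0,0,0,0.2],[0,0,45,0,0.2],[0,0,45,0,0.2],[0,0,40,0,0.2],[0,0,27,0,0.2],[0,0,11,0,0.2],[0,0,5,0,0.2],[0,0,0,0,0.2],[0,0,0,0,1],[0,0,0,0,1]]}}

```text
t: 54.75
eef_pos: [526.2, 217.0, -18.9]
tcp_rot: [3.14, 0.0, 1.852]
ft_force: [-0.1, -0.3, 0.5]
opening: 0.686
grip_force: 0.0
```

Request:
{"method": "carry_out", "body": {"motion": [[0,0,0,0,1],[0,0,0,0,1],[0,0,0,0,1],[0,0,0,0,1]]}}

```text
t: 55.15
eef_pos: [525.9, 216.9, -19.4]
tcp_rot: [3.14, 0.0, 1.852]
ft_force: [-0.8, -0.2, 6.9]
opening: 0.567
grip_force: 30.0
```

Request:
{"method": "carry_out", "body": {"motion": [[0,0,-22,0,1],[0,0,-40,0,1],[0,0,-46,8.5,1],[0,0,-46,8.5,1],[0,0,-46,8.5,1],[0,0,0,1.2,1],[-41,7.5,0,0,1],[-41,7.5,0,0,1],[-41,7.5,0,0,1],[-41,7.5,0,0,1],[-41,7.5,0,0,1],[-41,7.5,0,0,1]]}}

```text
t: 56.35
eef_pos: [523.9, -34.9, 179.1]
tcp_rot: [-3.141, 0.0, 1.387]
ft_force: [0.2, 0.7, -2.0]
opening: 0.564
grip_force: 30.0
```

Request:
{"method": "carry_out", "body": {"motion": [[-41,7.5,0,0,1],[-41,7.5,0,0,1],[-41,7.5,0,0,1],[-41,7.5,0,0,1],[-20,3.7,0,0,1],[0,0,0,0,1],[0,0,0,0,1],[0,0,0,0,1]]}}

```text
t: 57.15
eef_pos: [523.7, -219.2, 179.5]
tcp_rot: [-3.141, -0.0, 1.387]
ft_force: [0.6, 0.3, -1.5]
opening: 0.567
grip_force: 30.0
```

```bash
python3 -c "
from h import *
plan(524.1,-246,120.1,79.4)"
```

```text
yaw now 79.5 turn 0.1; after turn dx -26.3 dy 5.3 dz 59.4 grip 53.86911015508957 29.989789724349976
```

Request:
{"method": "carry_out", "body": {"motion": [[-13,2.6,0,0,1],[-13.3,2.7,0,0,1],[0,0,25,0,1],[0,0,15,0,1],[0,0,10,0,1],[0,0,4,0,1],[0,0,1.5,0,1],[0,0,0,0,1],[0,0,0,0,1]]}}

```text
t: 58.05
eef_pos: [524.5, -247.3, 125.0]
tcp_rot: [3.141, 0.0, 1.386]
ft_force: [0.8, -0.5, -1.3]
opening: 0.565
grip_force: 30.0
```

```bash
python3 -c "
from h import *
plan(524.1,-246,120.1,79.4);print(env.state()['ft_force'])"
```

```text
yaw now 79.4 turn 0.0; after turn dx 1.2 dy -0.7 dz 4.9 grip 53.69724280657952 29.989769160747528
[ 0.76678522 -0.46875301 -1.25728177]
```

Request:
{"method": "carry_out", "body": {"motion": [[1.2,-0.7,1,0,1],[0,0,1.5,0,1],[0,0,1.2,0,1],[0,0,0.8,0,1],[0,0,0,0,1]]}}

```text
t: 58.55
eef_pos: [523.8, -245.8, 120.1]
tcp_rot: [3.141, 0.0, 1.386]
ft_force: [-0.9, 1.6, 3.2]
opening: 0.567
grip_force: 30.0
```

Request:
{"method": "carry_out", "body": {"motion": [[0,0,0.8,0,1],[0,0,0,0,1]]}}

```text
t: 58.75
eef_pos: [523.8, -245.9, 120.0]
tcp_rot: [3.141, 0.0, 1.386]
ft_force: [-3.3, 2.1, 8.9]
opening: 0.562
grip_force: 30.0
```

Request:
{"method": "carry_out", "body": {"motion": [[0,0,-0.6,0,0.2],[0,0,0,0,0.2],[0,0,0,0,0.2],[0,0,0,0,0.2],[0,0,-20,0,0.2],[0,0,-40,0,0.2],[0,0,-20,0,0.2],[38.8,-16.8,0,0,0.2],[38.8,-16.8,0,0,0.2],[38.8,-16.8,0,0,0.2],[38.8,-16.8,0,0,0.2],[38.8,-16.8,0,0,0.2]]}}

```text
t: 59.95
eef_pos: [476.3, -38.3, 199.7]
tcp_rot: [3.141, 0.0, 1.386]
ft_force: [1.2, 0.1, -0.5]
opening: 0.798
grip_force: 0.0
```

Request:
{"method": "carry_out", "body": {"motion": [[38.8,-16.8,0,0,0.2],[38.8,-16.8,0,0,0.2],[38.8,-16.8,0,0,0.2],[38.8,-16.8,0,0,0.2],[0,0,20,-7,0.2],[0,0,27,-7,0.2],[0,0,0,-5.6,0.2],[0,0,0,0,0.2],[0,0,0,0,0.2]]}}

```text
t: 60.85
eef_pos: [439.6, 125.2, 152.8]
tcp_rot: [3.141, 0.0, 1.725]
ft_force: [1.1, -0.6, -0.4]
opening: 0.799
grip_force: 0.0
```

```bash
python3 slim.py 427 205; python3 stk.py 161.5|grep top;python3 tins.py|tail -n +2
```

```text
[439.7 125.2 153. ]
[317.  96.] fill 0.90 (22, [427.6, 208.5, 109.2, 54.0, -77.6]) (34, [427.6, 208.4, 105.2, 52.0, -77.6])
top 140 [422. 221.] [428.9 222.2] [ 524.8 -258.7  127.    80.5   79.3]
top 140 [422. 221.] [425.7 198.5] [ 587.9 -257.3  124.3   32.7   78.9]
top 150 [422. 221.] [429.  222.4] [ 523.9 -259.   126.2   70.3   78.1]
top 150 [422. 221.] [425.4 198.1] [ 588.4 -256.9  123.8   31.8   80. ]
top 160 [422. 221.] [422.  221.4] [ 523.  -246.9  100.1   45.6   78.9]
top 160 [422. 221.] [426.  197.2] [ 589.5 -257.7  111.4   29.3   79.6]
```

Request:
{"method": "carry_out", "body": {"motion": [[-25,0,-20,-1.7,0.2],[0,0,-20,0,0.2],[0,0,0,0,0.2],[0,0,0,0,0.2]]}}

```text
t: 61.55
eef_pos: [443.2, 100.5, 192.5]
tcp_rot: [3.141, 0.0, 1.757]
ft_force: [0.0, -0.1, -0.1]
opening: 0.798
grip_force: 0.0
```

```bash
python3 slim.py 427.6 208.5; python3 slim.py 425 206;python3 -c "
from h import *
plan(427.6,208.3,-20,100.5)"
```

```text
[442.9 100.6 192.1]
[321.  74.] fill 0.93 (22, [427.3, 206.8, 110.7, 53.7, -78.1]) (34, [427.3, 206.0, 107.1, 51.9, -78.1])
[442.8 100.6 191.9]
[322.  74.] fill 0.90 (22, [427.7, 206.3, 111.3, 54.1, -78.1]) (34, [427.7, 205.5, 107.7, 52.3, -78.1])
yaw now 100.7 turn 0.2; after turn dx 108.7 dy 4.7 dz 211.9 grip 76.12446674695163 0.0
```

Request:
{"method": "carry_out", "body": {"motion": [[0,0,0,-1.1,0.2],[36,2.3,20,0,0.2],[36,2.3,20,0,0.2],[35.7,2.2,0,0,0.2],[0,0,45,0,0.2],[0,0,45,0,0.2],[0,0,40,0,0.2],[0,0,26,0,0.2],[0,0,11,0,0.2],[0,0,5,0,0.2],[0,0,0,0,0.2],[0,0,0,0,0.2]]}}

```text
t: 62.85
eef_pos: [428.5, 207.5, -18.4]
tcp_rot: [3.14, -0.0, 1.777]
ft_force: [-0.1, -0.0, 0.2]
opening: 0.799
grip_force: 0.0
```

Request:
{"method": "carry_out", "body": {"motion": [[0,0,0,0,1],[0,0,0,0,1],[0,0,0,0,1],[0,0,0,0,1],[0,0,0,0,1],[0,0,0,0,1]]}}

```text
t: 63.45
eef_pos: [428.0, 207.3, -19.0]
tcp_rot: [3.141, 0.0, 1.777]
ft_force: [-1.1, -0.2, 6.8]
opening: 0.566
grip_force: 30.0
```

Request:
{"method": "carry_out", "body": {"motion": [[0,0,-22,0,1],[0,0,-45,0,1],[0,0,-50,7.5,1],[0,0,-50,7.5,1],[0,0,-50,7.4,1],[0,0,0,0,1],[-41,17,0,0,1],[-41,17,0,0,1],[-41,17,0,0,1],[-41,17,0,0,1],[-41,17,0,0,1],[-41,17,0,0,1]]}}

```text
t: 64.65
eef_pos: [482.5, -55.0, 196.6]
tcp_rot: [-3.14, -0.0, 1.387]
ft_force: [1.6, 0.5, -0.8]
opening: 0.564
grip_force: 30.0
```

Request:
{"method": "carry_out", "body": {"motion": [[-41,17,0,0,1],[-41,17,0,0,1],[-41,17,0,0,1],[-30,12,0,0,1],[0,0,0,0,1],[0,0,0,0,1],[0,0,0,0,1]]}}

```text
t: 65.35
eef_pos: [516.3, -214.3, 197.0]
tcp_rot: [-3.14, -0.0, 1.387]
ft_force: [0.4, 0.7, -1.8]
opening: 0.563
grip_force: 30.0
```

```bash
python3 -c "
from h import *
plan(524,-246.2,142.5,79.4)"
```

```text
yaw now 79.5 turn 0.1; after turn dx -29.9 dy 13.5 dz 54.5 grip 53.51361139238056 29.99938040971756
```

Request:
{"method": "carry_out", "body": {"motion": [[-15,6.7,0,0,1],[-15,6.6,0,0,1],[0,0,25,0,1],[0,0,15,0,1],[0,0,6,0,1],[0,0,3,0,1],[0,0,1.5,0,1],[0,0,0,0,1],[0,0,0,0,1]]}}

```text
t: 66.25
eef_pos: [524.6, -247.3, 147.8]
tcp_rot: [3.141, 0.0, 1.386]
ft_force: [0.4, 0.6, -0.2]
opening: 0.563
grip_force: 30.0
```

```bash
python3 -c "
from h import *
plan(524,-246.2,142.5,79.4);print(env.state()['ft_force'])"
```

```text
yaw now 79.4 turn 0.0; after turn dx 1.0 dy -0.8 dz 5.3 grip 53.49938541579395 29.99935358762741
[ 0.43203054  0.64989617 -0.19173849]
```

Request:
{"method": "carry_out", "body": {"motion": [[1,-0.8,1.2,0,1],[0,0,1.5,0,1],[0,0,1.5,0,1],[0,0,0.8,0,1],[0,0,0,0,1]]}}

```text
t: 66.75
eef_pos: [523.7, -246.0, 142.5]
tcp_rot: [3.141, 0.0, 1.386]
ft_force: [-1.8, 1.2, 3.2]
opening: 0.566
grip_force: 30.0
```

Request:
{"method": "carry_out", "body": {"motion": [[0,0,0.8,0,1],[0,0,0,0,1]]}}

```text
t: 66.95
eef_pos: [523.7, -246.1, 142.3]
tcp_rot: [3.141, 0.0, 1.386]
ft_force: [-4.5, 2.3, 11.2]
opening: 0.567
grip_force: 30.0
```

Seated. I'll release, rise, back off and take the last picture.

Request:
{"method": "carry_out", "body": {"motion": [[0,0,-0.6,0,0.2],[0,0,0,0,0.2],[0,0,0,0,0.2],[0,0,0,0,0.2],[0,0,-20,0,0.2],[0,0,-40,0,0.2],[0,0,-40,0,0.2],[40,-7,0,0,0.2],[40,-7,0,0,0.2],[40,-7,0,0,0.2],[40,-7,0,0,0.2],[40,-7,0,0,0.2]]}}

```text
t: 68.15
eef_pos: [525.8, -41.5, 241.9]
tcp_rot: [3.141, 0.0, 1.386]
ft_force: [1.2, 0.4, -0.0]
opening: 0.804
grip_force: 0.0
```

Request:
{"method": "carry_out", "body": {"motion": [[40,-7,0,0,0.2],[40,-7,0,0,0.2],[40,-7,0,0,0.2],[40,-7,0,0,0.2],[0,0,0,0,0.2],[0,0,0,0,0.2]]}}

```text
t: 68.75
eef_pos: [527.7, 120.0, 241.7]
tcp_rot: [-3.141, 0.0, 1.388]
ft_force: [-0.4, 0.7, 0.4]
opening: 0.801
grip_force: 0.0
```

```bash
python3 stk.py 183.5|grep top; python3 -c "
from h import *
t=snap('top');s=snap('scene')
a=s['color'][:,:,::-1];b=cv2.resize(t['color'][170:270,380:460,::-1],(160,200));d=cv2.resize(s['color'][90:220,180:320,::-1],(215,200))
e=cv2.resize(t['color'][120:290,170:500,::-1],(265,200))
cv2.imwrite('pics/fin.png',np.vstack([a,np.hstack([b,d,e])]))"
```

```text
top 140 [424. 221.] [429.  212.8] [ 544.8 -255.8  144.2  112.1   70.2]
top 150 [424. 221.] [429.5 212.9] [ 545.  -256.8  143.5  111.    69.2]
top 160 [424. 221.] [430.  212.8] [ 545.6 -257.7  140.8  109.3   70.7]
```

View pics/fin.png

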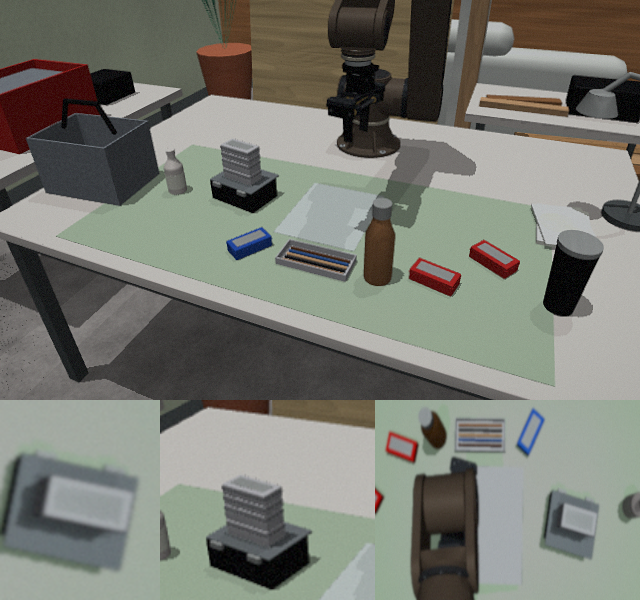

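The four tins stand in one straight column on the shut cover (scene (240,165)). The bystanders haven't moved and nothing is left on the sheet.

```bash
python3 -c "
from cell import env
print(env.job_done())"
```

```text
the job is handed in; nothing more can be done
None
```

The job is handed in, though no verdict came back: the three offcuts lie in the shut, latched box, and all four grey tins stand in one column on the cover, within about 2 mm of the panel centre for the lower three (the top tin was checked only by eye in the last picture), with the flask, bottle and tray left where they were.

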